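# Put the hook-on parts trays away in the covered chest

## Task

Put the parts trays away: press the orange tab down and, keeping it pressed, slide the chest's cover back until it is fully open, then hang every tray that stands on the table by its two end hooks on the chest's rails, each lowered into a free gap between the hanging trays without knocking any of those off the rails. When all of them hang level, slide the cover fully shut again with the tab pressed and let the tab spring up so that it latches; leave the wooden block and the roll of tape where they are.

Things in the scene. Friction and masses are not known exactly. Their poses are not given: they have to be found in the camera images.
- tray_a_centre (a point): loose tray standing upright on the table right of the chest (2 or 3 of the three are there): aluminium trough 84 x 36 x 40 mm (x, y, z), a hook at each x end, and in its middle a red upright grip block, 28 mm (x) by 16 mm (y), from 44 to 88 mm above the underside. 0.16 kg, same end for end. Point: the tray's middle, 45 mm above its underside; z up, x along the trough
- tray_b_centre (a point): another loose tray, same as tray_a. Hooks of all trays: at each x end a 20 mm wide ear at rim height sticks out and turns down; ear underside 38 mm above the tray's underside, end wall 42 mm, lip's inner face 56 mm and outer face 59 mm from the tray's middle, lip reaching down to 28 mm above the underside. Point: the middle, 45 mm above its underside
- tray_c_centre (a point): another loose tray, same as tray_a. Point: the middle, 45 mm above its underside; z up, x along the trough
- hung_1_centre (a point): tray hanging in the chest from the start, same shape as tray_a, number 1 of four along the chest's y (1 at the lowest y; about -138 mm in the chest's frame). Point: its middle, 45 mm above its underside; same axes as tray_a
- hung_2_centre (a point): tray hanging in the chest from the start, same shape as tray_a, number 2 of four along the chest's y (1 at the lowest y; about -46 mm in the chest's frame). Point: its middle, 45 mm above its underside; same axes as tray_a
- hung_3_centre (a point): tray hanging in the chest from the start, same shape as tray_a, number 3 of four along the chest's y (1 at the lowest y; about 46 mm in the chest's frame). Point: its middle, 45 mm above its underside; same axes as tray_a
- hung_4_centre (a point): tray hanging in the chest from the start, same shape as tray_a, number 4 of four along the chest's y (1 at the lowest y; about 138 mm in the chest's frame). Point: its middle, 45 mm above its underside; same axes as tray_a
- chest: fixed grey sheet-metal chest, front wall at x = -94 mm, back wall at +70 mm, 352 mm wide (y), walls up to 126 mm high. Origin on its underside, midway between the two inner rails; x to its back, away from the robot, z up. Cover guides along x at y = +-182 mm, top 139 mm high, reach back to x = 241 mm on two legs
- rail_mid (a point): point midway between the two hanging rails, at the height of their flat tops (62 mm above the table); axes as the chest's. Rails: along y, 342 mm long, 5 mm thick, centred 49 mm in front of and behind this point. Trays hang across them, about 92 mm apart, so that three gaps of 50 to 62 mm are free, at y about -92, 0, 92 mm
- hang_height (a point): point on the chest's middle, 69 mm above its underside: the height at which a hung tray's middle lies (its underside then 24 mm up), ears flat on the rails, tray x parallel to the chest's x either way round, about 4.5 mm play in x each way; axes as the chest's
- cover (a joint): blue flat cover, 164 x 350 mm, top 132 mm above the table, sliding along the chest's x: 0 = shut, 0.155 m = fully open, at the back. 2 N friction; stays where left. A latch holds it shut unless the orange tab is held down; the tab must be held down too when the cover comes back over its last 15 mm
- tab (a joint): spring-loaded orange release tab near the cover's front edge: 0 = up, 0.005 m = fully down on a stop; free of the latch from 0.003 m. 2 N to start, 5.5 N fully down. Springs up when let go: to 0 and latched if the cover is fully shut, but it stays partly down if let go with the cover not quite shut
- tab_pad (a point): centre of the top face of the orange tab's pad, moves with cover and tab; 137.5 mm above the table when up, at chest x = -64 mm with the cover shut; axes as the chest's. Pad 50 mm wide (y), between two cross ridges 7 mm high and 44 mm apart in x, against which closed fingertips can push the cover back or forth
- block_small: softwood block 71 x 99 x 42 mm on the table at the left, a bystander; origin at the middle of its underside
- tape_masking: roll of masking tape, 100 mm across, 25 mm high, lying on the table at the right, a bystander; origin at the middle of its underside

How it is judged:
By the outcome, as a careful person would: the job done as asked, in the order asked, and still so for the second after the job is handed in, with the robot touching nothing.
Of tray_a, tray_b, tray_c only 2 to 3 are there at a start; the rules pass over those that are not, and their reading is None.
At some moment in a run one of tray_a, tray_b, tray_c may be knocked a few centimetres aside while the robot is not near it.
It also fails if it takes over 210 s, if anything falls off the work surface, if the arm or the gripper's body presses on something with over 40 N, if the wrist force passes 120 N, or if a joint passes its speed limit or range.

## Robot

A 6-joint arm with a two-finger parallel gripper is mounted at the origin on the work surface; the furniture and walls round the work are solid. World frame = base frame: x ahead of the robot, y to its left, z up, the work surface at z = 0. Lengths are in mm, angles in rad, forces in N, time in s.
With the tool pointing down it reaches from about 300 to 775 mm from the base axis. Payload 14.6 kg.
Tool frame: the origin (TCP) lies between the finger pads; the fingertips stand 22 mm ahead of it and the grasp point (between the pads) lies 3 mm ahead of it (finger_overhang is the distance from the TCP to the fingertips, in mm); z points along the fingers, y is the direction in which the jaws open and shut (so a half turn about z gives the same grasp; the last joint's range is limited). The gripper opens to 94 mm and grips with 3 to 60 N. Pads are 16 mm wide; open, the fingers measure 119 mm over their backs; the gripper's body (75 mm by 177 mm) begins 78 mm behind the grasp point.
Start: joints at [1.043, 0.3, 1.521, -0, 1.321, -0.067], TCP at [244.562, 492.625, 227.446] pointing down, gripper open.
Joint ranges: [-3.03, 3.03], [-0.79, 2.21], [0.23, 2.52], [-1.04, 4.18], [0, 3.07], [-2.55, 2.55]. Speed limits (rad/s): [2.22, 2.22, 2.57, 3.14, 3.14, 3.14].

## Interface

Orientations are given as [roll, pitch, yaw] about the fixed x, y, z axes, in that order (R = Rz(yaw) Ry(pitch) Rx(roll)).
In Python, from cell import * gives the robot as it stands.
- The arm moves only by the tool jog_arm, never from a script. Its argument "increments" is a list of rows, each a list of 7 numbers: the shift along the tool's x, y, z in cm, then the turn, a rotation vector about the tool's x, y, z in degrees, then the finger opening in cm, from 0 to 9.4. In form: [[x, y, z, wx, wy, wz, grip], ...]. A call has 1 to 20 rows; each row shifts and turns the commanded pose from where the row before left it, along the tool's axes as they then stand; what a row does not reach is not made up. A row lasts 1/8 s, in which the tool goes at most 62.5 mm and 10.7 degrees, less where a joint would pass 70% of its speed; a pose out of reach is approached as far as the arm can. A call is refused whole if a number of a shift passes 6.25 or a number of a turn 10.7, either way. A call with a gripper value outside its range is refused whole. The fingers move at their own pace and stop on an object; "squeeze" is the grip in N (left out, the last holds). Time passes only in rows, so rows that do not move let the fingers close. It gives the time, the measured TCP pose, the force and the opening at its end, in the units of the state.
- read_state(): the state, without advancing time (a new reading comes with each control period).
- camera(name): name is "scene" or "top"; returns a dict with "image" (400x640x3 uint8, red, green, blue), "K" (3x3 intrinsics, pixels), "rvec" (rotation vector, rad) and "tvec" (3), from world to camera coordinates, as OpenCV has them. Camera axes: x right, y down, z forward; pixel columns grow to the right and rows downward; lengths in mm; the calibration is good to about 2 mm. A picture is of the moment at which its call begins. There is no depth.
- sign_off(): hands the job in, once; it reports no verdict.
Trained networks look in a picture, given as the dict that the camera call returned (one of the last four; its "shot" number tells which), for a name from the list of things; names that differ only in an ending like _2 or _b are one class to them, and where a whole thing is asked for, a point or a joint stands for the part that bears it (a point fixed in the world has none). Each returns a list of dicts, best first, with "conf" (0 to 1); they miss things now and then, are a little off and sometimes report something else, mostly with a low value. They report only what shows in the picture. A call takes as long as a camera call.
- recognise(picture, name): "centre" ([x, y, z] in mm, in the coordinates of the camera as it stood for that picture, good to about 4 mm: the middle of the surface that is visible of it).
- regions_of(picture, name): "mask" (400x640 bool, what is visible of it).
The state is a dict: "clock": time; "joints": joint angles; "qd": joint speeds; "effort": joint torques, N m; "eef_pos": TCP position; "eef_rot": TCP orientation; "wrist_force": force on the tool from outside, world axes, zero at the start; "moment": the same for the moment, N m; "finger_gap": finger opening in mm.
Only numpy, scipy, OpenCV 4.12 (cv2) and the standard library are available. Lean on these libraries where they do the work, as an engineer would, in place of code of your own. Each camera call takes 0.05 s, during which the arm holds its last target.

## Working session

There is one attempt and no reset: what is moved stays moved. The work goes in short steps, Python scripts to look and compute and a tool call to move; the robot and the scene stay as the last step left them, time stands still between calls to the robot, and variables do not carry over. Pictures are saved under pics/ and viewed, and the job is handed in when it is done.

Besides the shell and the picture viewer there is one more tool, called after ">>>" by a JSON object that holds its "name" and its "arguments", one argument or row to a line. jog_arm: Moves the arm, as the interface text tells. Its arguments: {"type":"object","properties":{"increments":{"type":"array"},"squeeze":{"type":"number"}},"required":["increments"]}

```bash
ls; mkdir -p pics
cat > h.py <<'E'
from cell import *
import numpy as np, cv2
def cam(name, fn=None):
    p=camera(name)
    if fn: cv2.imwrite('pics/'+fn, p['image'][:,:,::-1])
    return p
def w(p,c):
    R=cv2.Rodrigues(np.array(p['rvec'],float))[0]
    return R.T@(np.array(c,float)-np.array(p['tvec'],float).ravel())
def proj(p,X):
    return cv2.projectPoints(np.array(X,float).reshape(-1,3),np.array(p['rvec'],float),np.array(p['tvec'],float),np.array(p['K'],float),None)[0].reshape(-1,2)
def ray(p,uv):
    R=cv2.Rodrigues(np.array(p['rvec'],float))[0]; C=-R.T@np.array(p['tvec'],float).ravel()
    d=R.T@np.linalg.inv(p['K'])@np.array([uv[0],uv[1],1.]); return C,d
def atz(p,uv,z):
    C,d=ray(p,uv); return C+d*(z-C[2])/d[2]
E
python3 - <<'E'
from h import *
print(read_state())
for n in('scene','top'):
    p=cam(n,n+'0.png'); print(n,np.round(w(p,[0,0,0])))
    for t in('tray_a_centre','hung_1_centre','chest','cover','tab_pad','block_small','tape_masking'):
        for r in recognise(p,t): print(t,round(r['conf'],2),np.round(w(p,r['centre']),1),np.round(proj(p,w(p,r['centre']))))
E
```

```text
pics
{'clock': 0.0, 'joints': array([ 1.04340907e+00,  3.00448076e-01,  1.52158714e+00, -8.48623627e-06,
        1.32068658e+00, -6.66252776e-02]), 'qd': array([ 0.00203243, -0.00194352, -0.00045708,  0.00080372,  0.00120798,
       -0.00143575]), 'effort': array([ 3.82253011e-04, -5.31804121e+01, -3.52742600e+01,  7.09018693e-02,
        2.43693794e-02, -1.24414046e-04]), 'eef_pos': array([244.44425037, 492.42896502, 226.89637996]), 'eef_rot': array([-3.14046547e+00, -6.69721328e-05,  2.68083274e+00]), 'wrist_force': array([0.50985747, 0.69935313, 0.33944563]), 'moment': array([-0.01353806,  0.01444782, -0.00173072]), 'finger_gap': 94.2133744350807}
scene [-896.  969.  865.]
tray_a_centre 0.55 [422.8  97.9 115.4] [[320. 216.]]
chest 0.62 [423.   99.8 113.1] [[320. 216.]]
cover 0.74 [483.2 110.2 127. ] [[308. 207.]]
tab_pad 0.44 [441.3  89.3 137.9] [[320. 207.]]
tape_masking 0.54 [ 689.1 -307.6   20.1] [[366. 191.]]
top [ 408.   32. 1367.]
tray_a_centre 0.57 [500.8  95.2 130.7] [[289. 200.]]
hung_1_centre 0.28 [343.6 448.2  46. ] [[192. 248.]]
chest 0.68 [506.6  98.5 132.6] [[288. 198.]]
cover 0.96 [502.3  96.5 133.8] [[289. 199.]]
tab_pad 0.71 [445.9  87.8 143.2] [[292. 216.]]
block_small 0.8 [341.3 448.1  46.7] [[192. 249.]]
block_small 0.58 [507.2  97.1 129.3] [[289. 198.]]
tape_masking 0.76 [ 685.9 -303.2   27.5] [[397. 150.]]
tape_masking 0.23 [505.3 100.  133.3] [[288. 198.]]
```

View pics/top0.png

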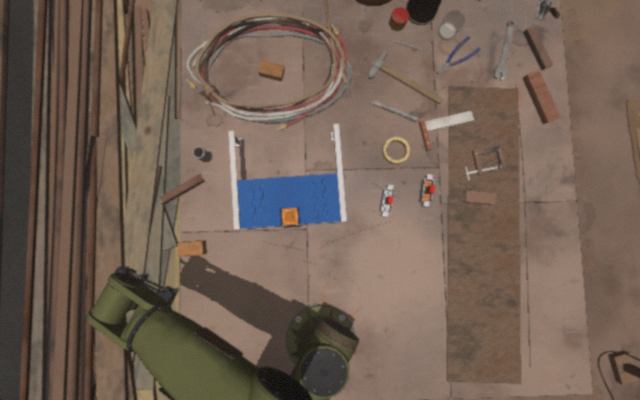

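View pics/scene0.png

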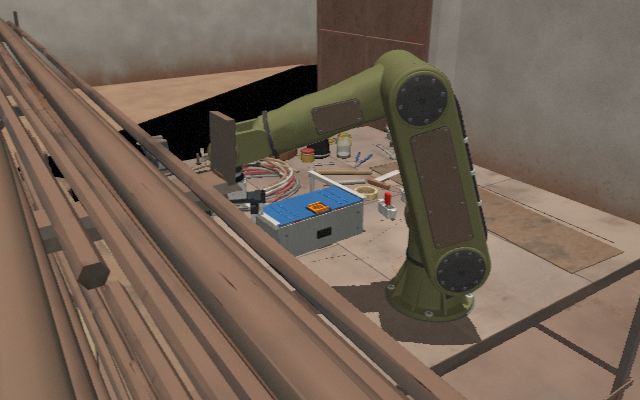

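Run:
```python
from h import *
p=cam('top'); print(p['K'])
im=p['image'][:,:,::-1]
cv2.imwrite('pics/z1.png',cv2.resize(im[120:240,220:350],None,fx=6,fy=5,interpolation=cv2.INTER_CUBIC)[:600])
cv2.imwrite('pics/z2.png',cv2.resize(im[165:225,370:450],None,fx=9,fy=9,interpolation=cv2.INTER_CUBIC))
s=cam('scene')
cv2.imwrite('pics/z3.png',cv2.resize(s['image'][160:270,240:410,::-1],None,fx=4.7,fy=4.7,interpolation=cv2.INTER_CUBIC))
for q in(p,s):
  for t in('tray_a_centre','cover','tab','tape_masking','block_small','chest'):
    for r in regions_of(q,t):
        m=r['mask']; ys,xs=np.nonzero(m); print(q['shot'],t,round(r['conf'],2),m.sum(),xs.mean().round(1),ys.mean().round(1),xs.min(),xs.max(),ys.min(),ys.max())
```

```text
[[366.53012214   0.         316.00490889]
 [  0.         366.53012214 196.80510883]
 [  0.           0.           1.        ]]
3 tray_a_centre 0.7 301 396.7 149.3 383 409 137 163
3 tray_a_centre 0.17 4935 289.0 200.0 238 341 172 227
3 cover 0.63 4984 288.7 200.4 238 341 173 227
3 tab 0.81 236 289.9 215.8 283 297 208 224
3 tape_masking 0.72 353 396.6 150.1 383 409 137 163
3 block_small 0.58 390 192.1 247.6 178 206 240 255
3 block_small 0.32 255 290.4 215.5 283 298 207 224
3 chest 0.61 6048 287.6 195.9 229 346 124 228
3 chest 0.47 320 387.0 200.8 380 394 185 216
4 tray_a_centre 0.45 113 317.7 207.0 309 327 203 211
4 cover 0.92 1991 309.7 204.4 264 361 186 225
4 cover 0.33 5466 313.8 216.7 240 366 170 256
4 tab 0.68 113 319.3 207.1 310 328 203 211
4 tape_masking 0.61 201 367.5 191.6 355 377 186 199
4 chest 0.75 5415 313.6 216.9 240 366 170 255
```

View pics/z1.png

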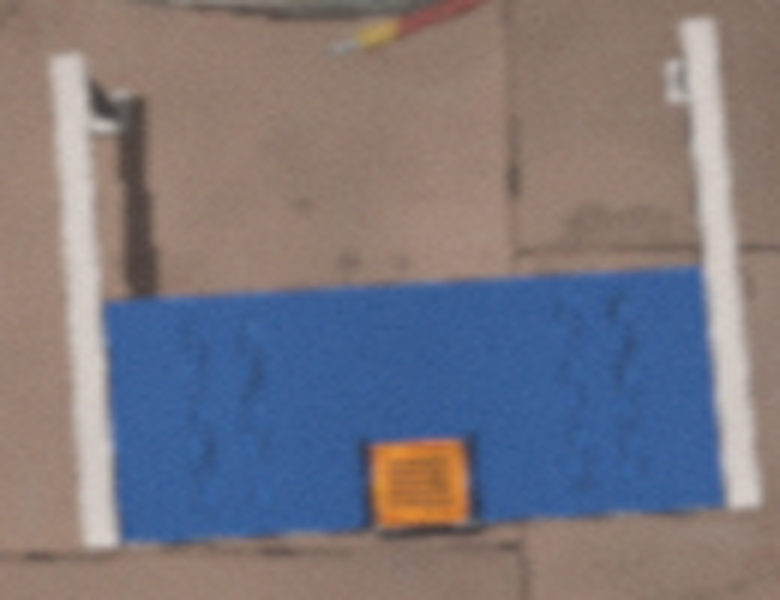

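View pics/z2.png

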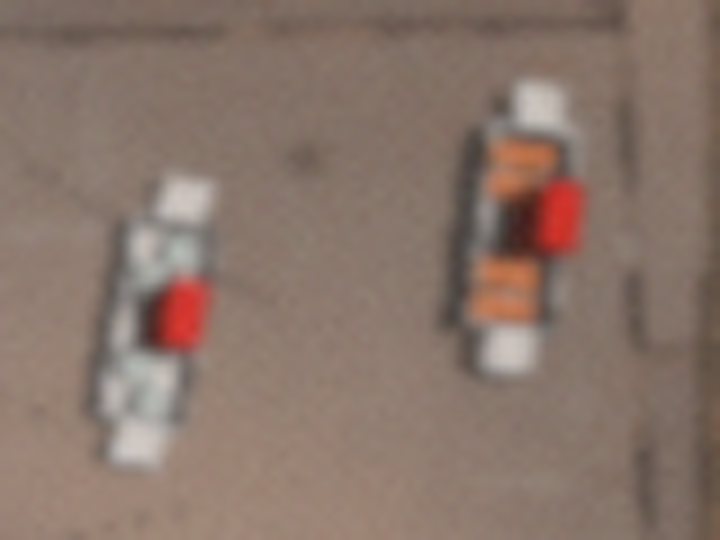

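View pics/z3.png

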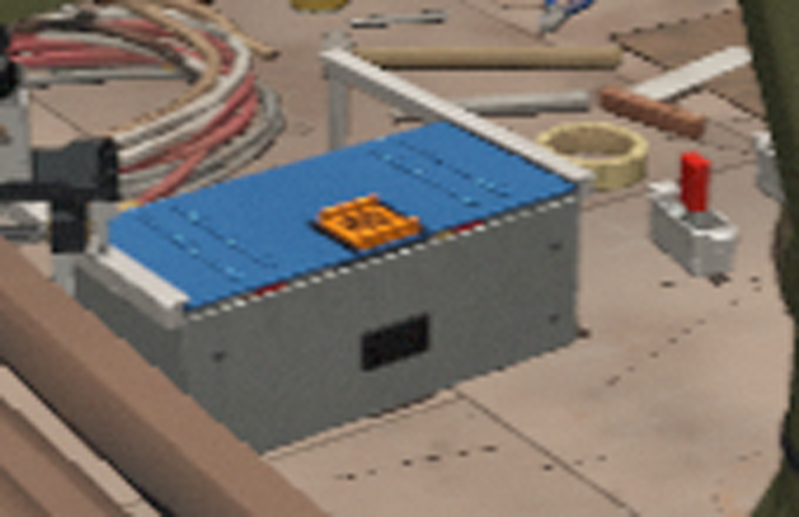

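```bash
cat >> h.py <<'E'
from scipy.optimize import least_squares
def rz(a): return np.array([[np.cos(a),-np.sin(a),0],[np.sin(a),np.cos(a),0],[0,0,1]])
E
cat > fit.py <<'E'
from h import *
for n in('top','scene'):
    p=cam(n); h=cv2.cvtColor(p['image'],cv2.COLOR_RGB2HSV).astype(int)
    m=((h[...,0]>98)&(h[...,0]<122)&(h[...,1]>110)).astype(np.uint8)
    o=((h[...,0]>5)&(h[...,0]<20)&(h[...,1]>170)&(h[...,2]>120)).astype(np.uint8)
    if n=='top':
        roi=np.zeros_like(m); roi[160:240,225:355]=1
    else:
        roi=np.zeros_like(m); roi[170:240,245:375]=1
    m*=roi;o*=roi
    u=cv2.morphologyEx(m|o,cv2.MORPH_CLOSE,np.ones((3,3)))
    c=max(cv2.findContours(u,cv2.RETR_EXTERNAL,cv2.CHAIN_APPROX_NONE)[0],key=cv2.contourArea)[:,0]
    W=np.array([atz(p,q,132)[:2] for q in c])
    r=cv2.minAreaRect(W.astype(np.float32)); print(n,'cover rect',np.round(r[0],1),np.round(r[1],1),round(r[2],2))
    ys,xs=np.nonzero(o); print(' tab', np.round(atz(p,(xs.mean(),ys.mean()),139),1),len(xs))
    # white
    wh=((h[...,1]<60)&(h[...,2]>150)).astype(np.uint8)
    if n=='top':
        nl,l,st,ce=cv2.connectedComponentsWithStats(wh)
        for i in range(1,nl):
            if st[i,4]>60:
                ys,xs=np.nonzero(l==i); W=np.array([atz(p,q,139)[:2] for q in zip(xs,ys)])
                r=cv2.minAreaRect(W.astype(np.float32)); print(' white',st[i],np.round(r[0],1),np.round(r[1],1),round(r[2],2))
E
python3 fit.py
```

```text
top cover rect [498.3  97.8] [160.3 333.9] 2.63
 tab [444.   93.9 139. ] 138
 white [186  41  21  39 100] [996.3 411. ] [ 47.9 140.1] 74.98
 white [213  67 129  53 613] [841.7 112.5] [115.3 458.7] 15.14
 white [425 111  49  20 492] [ 760.3 -460.8] [ 37.8 167.3] 11.47
 white [330 123  18 100 685] [590.4 -73.7] [339.   33.9] 3.49
 white [227 129  13 101 798] [576.3 283.4] [339.4  38.9] 0.2
 white [382 200  12  19 104] [ 461.  -226.8] [60.7 35.5] 21.76
 white [362 202  17  19 100] [ 456.4 -169.4] [62.3 46.8] 28.29
scene cover rect [494.   96.9] [166.8 346.7] 3.4
 tab [441.6  96.6 139. ] 129
```

```bash
cat > fit2.py <<'E'
from h import *
from scipy.ndimage import map_coordinates
def prof(p,ch,A,B,n=40,L=14,s=0.5):
    """subpixel edge crossing along segment A-B world; returns world-plane offsets along normal N"""
def edges(p,ch,segs,z,half=18):
    out=[]
    for (A,B) in segs:   # world xy guesses, find max gradient of ch along normal
        A=np.array(A,float);B=np.array(B,float);t=(B-A)/np.linalg.norm(B-A);nn=np.array([-t[1],t[0]])
        offs=np.arange(-half,half+.01,0.5);pts=[]
        for f in np.linspace(0,1,60):
            q=A+f*(B-A); X=np.c_[q+offs[:,None]*nn,np.full(len(offs),z)]
            uv=proj(p,X); v=map_coordinates(ch,[uv[:,1],uv[:,0]],order=1)
            g=np.abs(np.gradient(cv2.GaussianBlur(v.reshape(-1,1).astype(np.float32),(1,7),1.5).ravel()))
            g=g*(g>g.max()*.4); k=g.argmax(); sel=slice(max(0,k-6),k+7)
            pts.append(q+nn*(g[sel]*offs[sel]).sum()/g[sel].sum())
        pts=np.array(pts); 
        c=np.median(pts,0)
        vx,vy,x0,y0=cv2.fitLine(pts.astype(np.float32),cv2.DIST_HUBER,0,0.5,.01).ravel()
        if np.dot([vx,vy],t)<0: vx,vy=-vx,-vy
        out.append(((round(float(x0),1),round(float(y0),1)),round(float(np.degrees(np.arctan2(vy,vx))),2)))
    return out
if __name__=='__main__':
  for n in('top','scene'):
    p=cam(n); im=p['image'].astype(float)
    blue=im[...,2]-im[...,0]; red=im[...,0]
    O=np.array([507,97,0.]);a=np.radians(2.9);R=rz(a)
    T=lambda x,y:(O+R@[x,y,0])[:2]
    print(n)
    print(' front',edges(p,blue,[(T(-94,-160),T(-94,-40)),(T(-94,40),T(-94,160))],132))
    print(' back',edges(p,blue,[(T(70,-160),T(70,160))],132))
    print(' sides(139, inner guide)',edges(p,blue,[(T(-80,172),T(60,172)),(T(-80,-172),T(60,-172))],139,10))
    if n=='top':
        g=im.sum(2)
        print(' outer',edges(p,g,[(T(-80,190),T(220,190)),(T(-80,-190),T(220,-190))],139,10))
        print(' inner back',edges(p,g,[(T(90,172),T(180,172)),(T(90,-172),T(180,-172))],139,10))
        print(' ends',edges(p,g,[(T(241,178),T(241,186)),(T(241,-178),T(241,-186))],139,10))
E
python3 fit2.py
```

```text
top
 front [((421.6, -5.1), 92.51), ((412.6, 187.1), 92.61)]
 back [((580.9, 98.1), 92.72)]
 sides(139, inner guide) [((488.2, 264.6), 2.78), ((505.8, -70.7), 2.33)]
 outer [((524.2, 287.2), 2.75), ((578.3, -87.5), 2.69)]
 inner back [((645.1, 275.0), 2.59), ((637.5, -66.4), 2.89)]
 ends [((740.7, 289.9), 88.51), ((758.2, -71.9), -86.13)]
scene
 front [((417.9, -7.7), 93.58), ((407.3, 191.7), 93.09)]
 back [((579.6, 89.1), 93.4)]
 sides(139, inner guide) [((478.9, 265.0), 2.73), ((503.7, -67.8), 2.98)]
```

```bash
cat >> h.py <<'E'
from scipy.spatial.transform import Rotation as Ro
O=np.array([508.7,98.4,0]); YAW=np.radians(2.8)
def ch(x,y,z): return O+rz(YAW)@np.array([x,y,z],float)
def plan(tgt,yawdeg,grip,step=45,p0=None,turn=9.5):
    s=read_state(); p=np.array(s['eef_pos'],float) if p0 is None else np.array(p0,float)
    Rc=Ro.from_euler('xyz',s['eef_rot']).as_matrix()
    Rt=(Ro.from_euler('z',yawdeg,degrees=True)*Ro.from_euler('x',np.pi)).as_matrix()
    best=Ro.from_matrix(Rc.T@Rt).as_rotvec()
    d=np.array(tgt)-p
    n=int(max(1,np.ceil(np.abs(Rc.T@d).max()/step),np.ceil(np.linalg.norm(d)/step),np.ceil(np.degrees(np.abs(best)).max()/turn)))
    rows=[];r=best/n
    for i in range(n):
        t=Rc.T@(d/n)/10
        a=np.degrees(r)
        rows.append([round(float(v),2) for v in t]+[round(float(v),1) for v in a]+[grip])
        Rc=Rc@Ro.from_rotvec(r).as_matrix()
    print(n,'rows to',np.round(tgt,1)); print(str(rows).replace(' ',''))
def st():
    s=read_state(); print(round(s['clock'],2),np.round(s['eef_pos'],1),np.round(np.degrees(s['eef_rot']),2),'F',np.round(s['wrist_force'],1),'gap',round(s['finger_gap'],1))
E
python3 -c "
from h import *
t=ch(-64,0,200);plan(t,92.8,0)"
```

```text
10 rows to [444.8  95.3 200. ]
[[-3.56,-2.67,0.27,0.0,0.0,6.1,0],[-3.82,-2.28,0.27,0.0,0.0,6.1,0],[-4.04,-1.86,0.27,0.0,0.0,6.1,0],[-4.22,-1.42,0.27,0.0,0.0,6.1,0],[-4.34,-0.97,0.27,0.0,0.0,6.1,0],[-4.42,-0.5,0.27,0.0,0.0,6.1,0],[-4.45,-0.03,0.27,0.0,0.0,6.1,0],[-4.43,0.44,0.27,0.0,0.0,6.1,0],[-4.36,0.91,0.27,0.0,0.0,6.1,0],[-4.23,1.36,0.27,0.0,0.0,6.1,0]]
```

>>> {"name": "jog_arm", "arguments": {
  "increments": [
    [-3.56, -2.67, 0.27, 0, 0, 6.1, 0],
    [-3.82, -2.28, 0.27, 0, 0, 6.1, 0],
    [-4.04, -1.86, 0.27, 0, 0, 6.1, 0],
    [-4.22, -1.42, 0.27, 0, 0, 6.1, 0],
    [-4.34, -0.97, 0.27, 0, 0, 6.1, 0],
    [-4.42, -0.5, 0.27, 0, 0, 6.1, 0],
    [-4.45, -0.03, 0.27, 0, 0, 6.1, 0],
    [-4.43, 0.44, 0.27, 0, 0, 6.1, 0],
    [-4.36, 0.91, 0.27, 0, 0, 6.1, 0],
    [-4.23, 1.36, 0.27, 0, 0, 6.1, 0],
    [0, 0, 0, 0, 0, 0, 0],
    [0, 0, 0, 0, 0, 0, 0]
  ]
}}

```text
clock: 3.2
eef_pos: [443.8, 95.2, 200.5]
eef_rot: [-3.142, -0.0, 1.617]
wrist_force: [0.3, -0.1, 0.1]
finger_gap: 0.4
```

```bash
python3 -c "
from h import *
st()
p=cam('scene','s1.png')
cv2.imwrite('pics/s1z.png',cv2.resize(p['image'][130:280,230:430,::-1],None,fx=4,fy=4,interpolation=cv2.INTER_CUBIC))
t=ch(-64,0,165);plan(t,92.8,0)"
```

```text
3.2 [443.8  95.2 200.5] [-1.800e+02 -1.000e-02  9.264e+01] F [ 0.3 -0.1  0.1] gap 0.4
1 rows to [444.8  95.3 165. ]
[[-0.04,0.11,3.55,0.0,-0.0,-0.1,0]]
```

View pics/s1z.png

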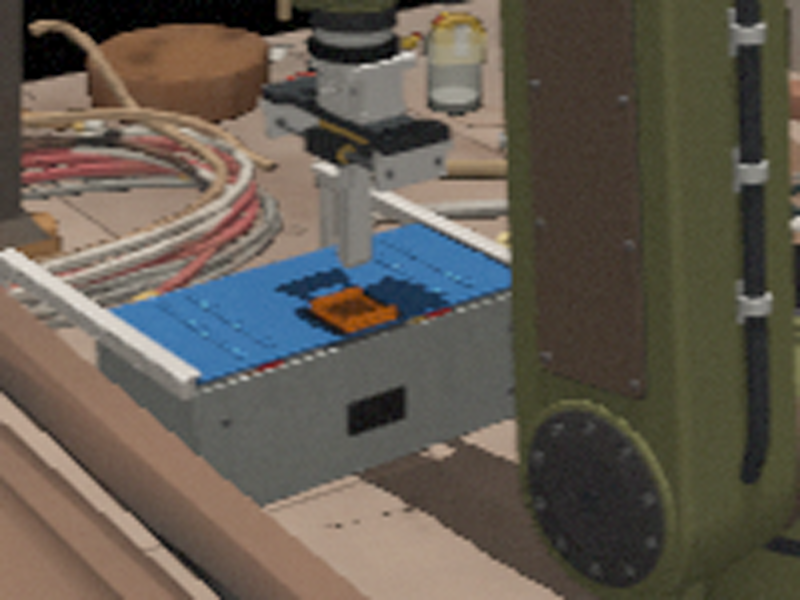

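>>> {"name": "jog_arm", "arguments": {
  "increments": [
    [0, 0.1, 3.0, 0, 0, 0, 0],
    [0, 0, 0.8, 0, 0, 0, 0],
    [0, 0, 0.3, 0, 0, 0, 0],
    [0, 0, 0, 0, 0, 0, 0]
  ]
}}

```text
clock: 3.75
eef_pos: [445.2, 95.2, 160.1]
eef_rot: [3.141, -0.0, 1.617]
wrist_force: [-1.0, -0.6, -0.4]
finger_gap: 0.7
```

>>> {"name": "jog_arm", "arguments": {
  "increments": [
    [0, 0, 0.2, 0, 0, 0, 0],
    [0, 0, 0.1, 0, 0, 0, 0],
    [0, 0, 0, 0, 0, 0, 0]
  ]
}}

```text
clock: 4.12
eef_pos: [445.3, 95.1, 156.8]
eef_rot: [3.141, -0.0, 1.616]
wrist_force: [1.1, 3.5, 4.1]
finger_gap: 0.2
```

>>> {"name": "jog_arm", "arguments": {
  "increments": [
    [0, 0, 0.2, 0, 0, 0, 0],
    [0, 0, 0.05, 0, 0, 0, 0],
    [0, 0, 0, 0, 0, 0, 0]
  ]
}}

```text
clock: 4.5
eef_pos: [445.4, 95.1, 154.6]
eef_rot: [3.14, -0.0, 1.616]
wrist_force: [-0.9, 2.6, 10.6]
finger_gap: 0.4
```

```bash
python3 -c "
from h import *
st()
u=rz(YAW)[:,0]; Rc=Ro.from_euler('xyz',read_state()['eef_rot']).as_matrix(); print(Rc.T@u)"
```

```text
4.5 [445.4  95.1 154.6] [ 1.7993e+02 -2.0000e-02  9.2600e+01] F [-0.9  2.6 10.6] gap 0.4
[0.00354837 0.9999929  0.00127053]
```

>>> {"name": "jog_arm", "arguments": {
  "increments": [
    [0, 0.5, 0, 0, 0, 0, 0],
    [0, 0.5, 0, 0, 0, 0, 0],
    [0, 0.5, 0, 0, 0, 0, 0],
    [0, 0.5, 0, 0, 0, 0, 0],
    [0, 0, 0, 0, 0, 0, 0]
  ]
}}

```text
clock: 5.12
eef_pos: [465.8, 96.1, 154.7]
eef_rot: [3.139, -0.0, 1.616]
wrist_force: [0.9, 2.6, 8.7]
finger_gap: 0.4
```

```bash
python3 -c "
from h import *
st()"; python3 fit2.py|grep -A3 -E 'top|scene'
```

```text
5.12 [465.8  96.1 154.7] [ 1.7988e+02 -3.0000e-02  9.2600e+01] F [0.9 2.6 8.7] gap 0.4
top
 front [((418.8, -16.1), 92.4), ((409.5, 193.4), 92.98)]
 back [((592.8, 59.8), 93.85)]
 sides(139, inner guide) [((490.1, 264.8), 2.63), ((506.7, -70.7), 2.46)]
--
scene
 front [((433.6, -12.4), 94.16), ((423.7, 192.0), 93.0)]
 back [((585.4, 114.7), 89.28)]
 sides(139, inner guide) [((496.5, 265.9), 2.79), ((513.3, -67.6), 3.45)]
```

>>> {"name": "jog_arm", "arguments": {
  "increments": [
    [0, 1, 0, 0, 0, 0, 0],
    [0, 1.5, 0, 0, 0, 0, 0],
    [0, 1.5, 0, 0, 0, 0, 0],
    [0, 1.5, 0, 0, 0, 0, 0],
    [0, 1.5, 0, 0, 0, 0, 0],
    [0, 1.5, 0, 0, 0, 0, 0],
    [0, 1.5, 0, 0, 0, 0, 0],
    [0, 1.5, 0, 0, 0, 0, 0],
    [0, 1, 0, 0, 0, 0, 0],
    [0, 0.5, 0, 0, 0, 0, 0],
    [0, 0, 0, 0, 0, 0, 0]
  ]
}}

```text
clock: 6.6
eef_pos: [595.6, 102.3, 154.7]
eef_rot: [3.139, -0.001, 1.616]
wrist_force: [1.5, 5.5, 9.0]
finger_gap: 0.4
```

>>> {"name": "jog_arm", "arguments": {
  "increments": [
    [0, 0.3, 0, 0, 0, 0, 0],
    [0, 0.3, 0, 0, 0, 0, 0],
    [0, 0.2, 0, 0, 0, 0, 0],
    [0, 0, 0, 0, 0, 0, 0]
  ]
}}

```text
clock: 7.1
eef_pos: [602.4, 102.3, 154.6]
eef_rot: [-3.141, -0.0, 1.616]
wrist_force: [-6.6, 2.4, 13.6]
finger_gap: 0.6
```

>>> {"name": "jog_arm", "arguments": {
  "increments": [
    [0, 0.2, 0, 0, 0, 0, 0],
    [0, 0.1, 0, 0, 0, 0, 0],
    [0, 0, 0, 0, 0, 0, 0]
  ]
}}

```text
clock: 7.48
eef_pos: [605.3, 102.2, 154.6]
eef_rot: [-3.14, 0.0, 1.616]
wrist_force: [-8.7, 1.0, 13.8]
finger_gap: 0.5
```

>>> {"name": "jog_arm", "arguments": {
  "increments": [
    [0, 0.2, 0, 0, 0, 0, 0],
    [0, 0.2, 0, 0, 0, 0, 0],
    [0, 0, 0, 0, 0, 0, 0]
  ]
}}

```text
clock: 7.85
eef_pos: [609.4, 102.3, 154.6]
eef_rot: [-3.14, 0.0, 1.616]
wrist_force: [-6.9, 1.2, 13.3]
finger_gap: 0.8
```

>>> {"name": "jog_arm", "arguments": {
  "increments": [
    [0, 0.2, 0, 0, 0, 0, 0],
    [0, 0.2, 0, 0, 0, 0, 0],
    [0, 0, 0, 0, 0, 0, 0]
  ]
}}

```text
clock: 8.22
eef_pos: [612.4, 102.5, 154.5]
eef_rot: [-3.137, 0.0, 1.616]
wrist_force: [-15.9, -0.3, 16.9]
finger_gap: 0.2
```

>>> {"name": "jog_arm", "arguments": {
  "increments": [
    [0, 0.15, 0, 0, 0, 0, 0],
    [0, 0, 0, 0, 0, 0, 0]
  ]
}}

```text
clock: 8.48
eef_pos: [612.7, 102.5, 154.4]
eef_rot: [-3.134, 0.001, 1.616]
wrist_force: [-26.8, -1.3, 21.6]
finger_gap: 0.6
```

>>> {"name": "jog_arm", "arguments": {
  "increments": [
    [0, -0.7, 0, 0, 0, 0, 0],
    [0, 0, 0, 0, 0, 0, 0],
    [0, 0, -2, 0, 0, 0, 9.4],
    [0, 0, -5, 0, 0, 0, 9.4],
    [0, 0, 0, 0, 0, 0, 9.4]
  ]
}}

```text
clock: 9.1
eef_pos: [609.3, 102.2, 227.3]
eef_rot: [3.136, 0.0, 1.616]
wrist_force: [-0.7, -0.5, 0.0]
finger_gap: 27.0
```

```bash
cat > look.py <<'E'
from h import *
import sys
st()
p=cam('top','t_%s.png'%sys.argv[1]); im=p['image'][:,:,::-1]
cv2.imwrite('pics/ta_%s.png'%sys.argv[1],cv2.resize(im[120:240,225:445],None,fx=3.6,fy=3.6,interpolation=cv2.INTER_CUBIC))
s=cam('scene','s_%s.png'%sys.argv[1])
cv2.imwrite('pics/sa_%s.png'%sys.argv[1],cv2.resize(s['image'][140:270,220:420,::-1],None,fx=4,fy=4,interpolation=cv2.INTER_CUBIC))
E
python3 look.py 2
```

```text
9.1 [609.3 102.2 227.3] [1.797e+02 1.000e-02 9.259e+01] F [-0.7 -0.5  0. ] gap 27.0
```

View pics/ta_2.png

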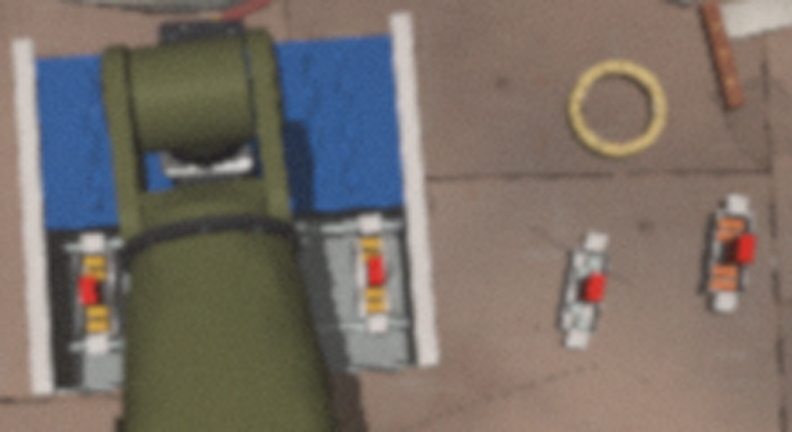

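View pics/sa_2.png

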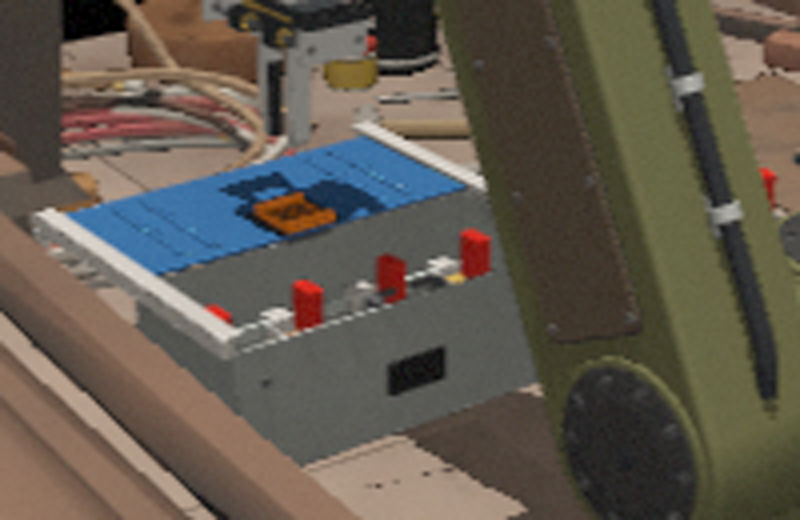

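```bash
python3 -c "
from h import *
print(read_state()['joints'].round(2))
plan([330,-400,227],60,9.4,turn=8)"
```

```text
[ 0.11  0.45  1.32 -0.    1.37  0.06]
13 rows to [ 330 -400  227]
[[-3.76,-2.31,-0.03,-0.0,0.0,2.5,9.4],[-3.86,-2.14,-0.03,-0.0,0.0,2.5,9.4],[-3.95,-1.97,-0.03,-0.0,0.0,2.5,9.4],[-4.03,-1.8,-0.03,-0.0,0.0,2.5,9.4],[-4.11,-1.62,-0.03,-0.0,0.0,2.5,9.4],[-4.17,-1.44,-0.03,-0.0,0.0,2.5,9.4],[-4.23,-1.26,-0.03,-0.0,0.0,2.5,9.4],[-4.28,-1.07,-0.03,-0.0,0.0,2.5,9.4],[-4.33,-0.88,-0.03,-0.0,0.0,2.5,9.4],[-4.36,-0.69,-0.03,-0.0,0.0,2.5,9.4],[-4.39,-0.5,-0.03,-0.0,0.0,2.5,9.4],[-4.4,-0.31,-0.03,-0.0,0.0,2.5,9.4],[-4.41,-0.11,-0.03,-0.0,0.0,2.5,9.4]]
```

>>> {"name": "jog_arm", "arguments": {
  "increments": [
    [-3.76, -2.31, 0, 0, 0, 2.5, 9.4],
    [-3.86, -2.14, 0, 0, 0, 2.5, 9.4],
    [-3.95, -1.97, 0, 0, 0, 2.5, 9.4],
    [-4.03, -1.8, 0, 0, 0, 2.5, 9.4],
    [-4.11, -1.62, 0, 0, 0, 2.5, 9.4],
    [-4.17, -1.44, 0, 0, 0, 2.5, 9.4],
    [-4.23, -1.26, 0, 0, 0, 2.5, 9.4],
    [-4.28, -1.07, 0, 0, 0, 2.5, 9.4],
    [-4.33, -0.88, 0, 0, 0, 2.5, 9.4],
    [-4.36, -0.69, 0, 0, 0, 2.5, 9.4],
    [-4.39, -0.5, 0, 0, 0, 2.5, 9.4],
    [-4.4, -0.31, 0, 0, 0, 2.5, 9.4],
    [-4.41, -0.11, 0, 0, 0, 2.5, 9.4],
    [0, 0, 0, 0, 0, 0, 9.4]
  ]
}}

```text
clock: 10.95
eef_pos: [329.0, -401.2, 222.0]
eef_rot: [-3.139, -0.001, 1.045]
wrist_force: [0.1, 0.6, -0.0]
finger_gap: 93.9
```

```bash
python3 look.py 3
cat > trays.py <<'E'
from h import *
from cell import *
def redblobs(p):
    h=cv2.cvtColor(p['image'],cv2.COLOR_RGB2HSV).astype(int)
    r=(((h[...,0]<6)|(h[...,0]>172))&(h[...,1]>150)&(h[...,2]>100)).astype(np.uint8)
    r[:125]=0; r[260:]=0; r[:,:225]=0; r[:,450:]=0
    n,l,s,c=cv2.connectedComponentsWithStats(r)
    return [(s[i],c[i],l==i) for i in range(1,n) if s[i,4]>8]
if __name__=='__main__':
    p=cam('top')
    for s,c,m in redblobs(p): print('top',s,np.round(c,1),'z88',np.round(atz(p,c,85),1),'z112',np.round(atz(p,c,109),1))
    for r in recognise(p,'tray_a_centre'): print('top rec',round(r['conf'],2),np.round(w(p,r['centre']),1),np.round(proj(p,w(p,r['centre']))))
    s_=cam('scene')
    for s,c,m in redblobs(s_): print('scene',s,np.round(c,1))
    for r in recognise(s_,'tray_a_centre'): print('scene rec',round(r['conf'],2),np.round(w(s_,r['centre']),1),np.round(proj(s_,w(s_,r['centre']))))
    for r in regions_of(p,'tray_a_centre'):
        ys,xs=np.nonzero(r['mask']); print('reg',round(r['conf'],2),len(xs),xs.mean(),ys.mean())
E
python3 trays.py
```

```text
10.95 [ 329.  -401.2  222. ] [-1.7983e+02 -5.0000e-02  5.9890e+01] F [ 0.1  0.6 -0. ] gap 93.9
top [429 185   6   8  37] [431.3 188.6] z88 [ 531.4 -405.4   85. ] z112 [ 529.1 -397.2  109. ]
top [327 192   4   7  22] [328.9 194.9] z88 [517.7 -42.1  85. ] z112 [515.7 -40.7 109. ]
top [274 195   5   9  37] [275.9 199.1] z88 [507.5 144.1  85. ] z112 [505.7 142.  109. ]
top [301 194   4   7  21] [302.2 196.9] z88 [513.1  51.9  85. ] z112 [511.1  51.5 109. ]
top [247 197   5   8  30] [249.3 200.1] z88 [506.1 237.   85. ] z112 [504.3 233.2 109. ]
top [387 197   6   7  30] [389.6 199.7] z88 [ 495.6 -255.4   85. ] z112 [ 494.  -250.1  109. ]
top rec 0.7 [591.9 101.8 131.1] [[287. 173.]]
scene [301 148  13   6  49] [307.4 150.4]
scene [408 182   6  12  59] [410.2 187.1]
scene [335 197   8  12  72] [338.1 202.6]
scene [314 203   7  12  63] [317.2 208.2]
scene [293 210   8  12  75] [296.3 215.3]
scene [272 216   6   5  13] [274.5 217.8]
scene rec 0.19 [563.2 116.3 111.2] [[294. 204.]]
reg 0.28 361 427.0775623268698 189.6343490304709
```

View pics/ta_3.png

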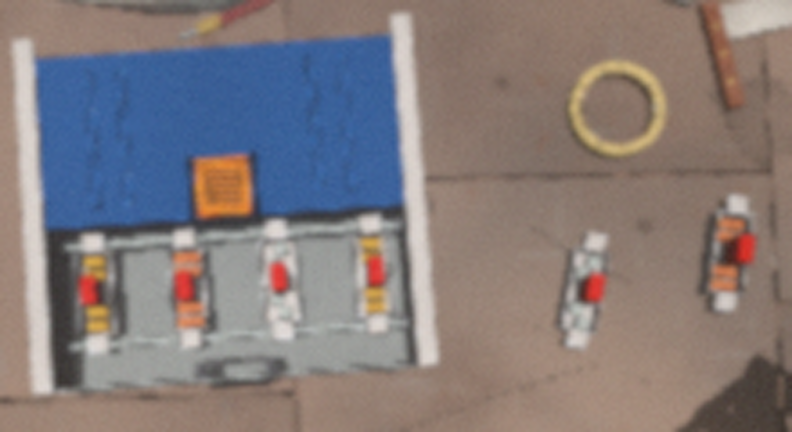

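View pics/s_3.png

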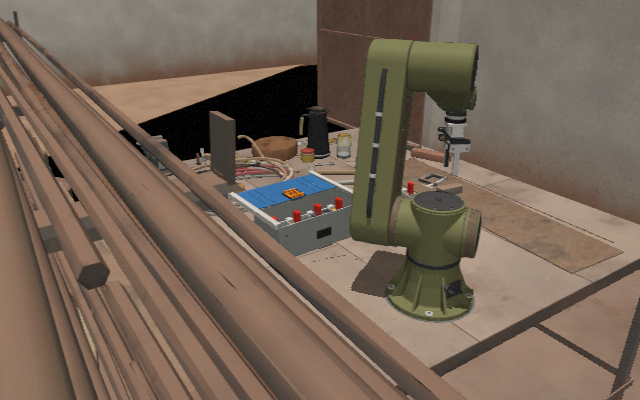

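```bash
cat > fit3.py <<'E'
from h import *
from trays import redblobs
from scipy.ndimage import map_coordinates
p=cam('top')
im=p['image'].astype(float); g=im.sum(2)/3
O=np.array([510.7,98.5,0]);R=rz(np.radians(2.75)); u=R[:,0]; v=R[:,1]
np.set_printoptions(linewidth=200)
# rail profile averaged along y in gaps
for gaps in([(-105,-80),(-12,12),(80,105)]):
    for y0,y1 in ([gaps] if not isinstance(gaps[0],tuple) else gaps):
        pass
xs=np.arange(-75,70,1.)
for y0,y1 in((-115,-70),(-22,22),(70,115)):
    acc=0
    for y in np.linspace(y0,y1,25):
        X=O+xs[:,None]*u+y*v+np.array([0,0,62.]); uv=proj(p,X); acc=acc+map_coordinates(g,[uv[:,1],uv[:,0]],order=1)
    acc/=25
    for lo,hi in((-62,-38),(36,62)):
        k=(xs>=lo)&(xs<=hi); a=acc[k]; b=a-np.median(a); 
        pk=xs[k][a.argmax()]; kk=np.abs(xs-pk)<=6; wgt=acc[kk]-acc[kk].min(); print((y0,y1),'rail peak',pk, (wgt*xs[kk]).sum()/wgt.sum())
# block model centroid
def modelcent(x,y,yaw,zu,n=8):
    Rm=rz(yaw); pts=[]
    c=np.array([[sx*14,sy*8,z] for sx in(-1,1) for sy in(-1,1) for z in(44,88)],float)
    uv=proj(p,(Rm@c.T).T+np.array([x,y,zu]))
    hull=cv2.convexHull((uv*64).astype(np.float32)).reshape(-1,2)
    M=cv2.moments((hull/64).astype(np.float32)); return np.array([M['m10']/M['m00'],M['m01']/M['m00']]),M['m00']
h=cv2.cvtColor(p['image'],cv2.COLOR_RGB2HSV).astype(int)
for s,c,m in redblobs(p):
    # soft centroid: redness weight
    x0,y0,ww,hh=s[:4]; sl=(slice(y0-3,y0+hh+3),slice(x0-3,x0+ww+3))
    rd=np.clip(im[...,0]-np.maximum(im[...,1],im[...,2])-35,0,None)[sl]; yy,xx=np.mgrid[sl]
    cs=np.array([(rd*xx).sum(),(rd*yy).sum()])/rd.sum()
    hung=c[0]<360; zu=24 if hung else 0; yaw=np.radians(2.75) if hung else np.radians(-13)
    X=atz(p,cs,zu+85)[:2]
    f=lambda q: modelcent(q[0],q[1],yaw,zu)[0]-c
    for nm,cc in(('hard',c),('soft',cs)):
        q=least_squares(lambda q: modelcent(q[0],q[1],yaw,zu)[0]-cc,X).x
        d=np.array([*q,0])-O; print('hung' if hung else 'table',nm,np.round(q,1),'chest',np.round([d@u,d@v],1),'area',s[4],round(modelcent(*q,yaw,zu)[1],1))
E
python3 fit3.py
```

```text
(-115, -70) rail peak -49.0 -48.74000981483099
(-115, -70) rail peak 48.0 48.10636032509782
(-22, 22) rail peak -50.0 -49.774903888119596
(-22, 22) rail peak 48.0 47.56419729970877
(70, 115) rail peak -49.0 -49.64642706395498
(70, 115) rail peak 48.0 48.38369137929233
table hard [ 532.7 -408.4] chest [  -2.3 -507.3] area 37 72.6
table soft [ 533.9 -407.5] chest [  -1.1 -506.5] area 37 72.5
hung hard [516.5 -40.7] chest [  -0.8 -139.3] area 22 47.2
hung soft [518.1 -40.7] chest [   0.7 -139.4] area 22 47.3
hung hard [506.4 141.7] chest [-2.2 43.4] area 35 49.9
hung soft [507.7 141.7] chest [-0.9 43.3] area 35 49.9
hung hard [513.1  52.3] chest [  0.1 -46.3] area 19 42.6
hung soft [513.8  52.3] chest [  0.9 -46.3] area 19 42.7
hung hard [504.2 233.5] chest [  0.  135.2] area 30 57.5
hung soft [504.2 233.5] chest [  0.  135.2] area 30 57.5
table hard [ 498.  -257.3] chest [ -29.7 -354.8] area 29 60.5
table soft [ 497.5 -257.7] chest [ -30.3 -355.2] area 29 60.5
```

```bash
sed -i 's/^O=.*/O=np.array([510.2,98.5,0]); YAW=np.radians(2.75)/' h.py
python3 - <<'E'
from h import *
p=cam('top')
for a,b in(((390.9,187.2),(385.2,213.9)),((430,176.4),(426.4,203.9))):
    A=atz(p,a,40);B=atz(p,b,40); d=A-B; print(A.round(1),B.round(1),'mid',((A+B)/2).round(1),'len',np.hypot(*d[:2]).round(1),'ang',np.degrees(np.arctan2(d[1],d[0])).round(1))
im=p['image'][:,:,::-1]
cv2.imwrite('pics/z4.png',cv2.resize(im[165:225,370:450],None,fx=9,fy=9,interpolation=cv2.INTER_CUBIC))
print(p['rvec'],p['tvec'])
E
```

```text
[ 544.4 -272.4   40. ] [ 447.4 -247.4   40. ] mid [ 495.9 -259.9   40. ] len 100.2 ang -14.4
[ 580.8 -418.3   40. ] [ 480.  -399.9   40. ] mid [ 530.4 -409.1   40. ] len 102.5 ang -10.4
[ 2.16204876 -2.21696784  0.11221542] [  14.97995242  517.12661171 1330.12244004]
```

View pics/z4.png

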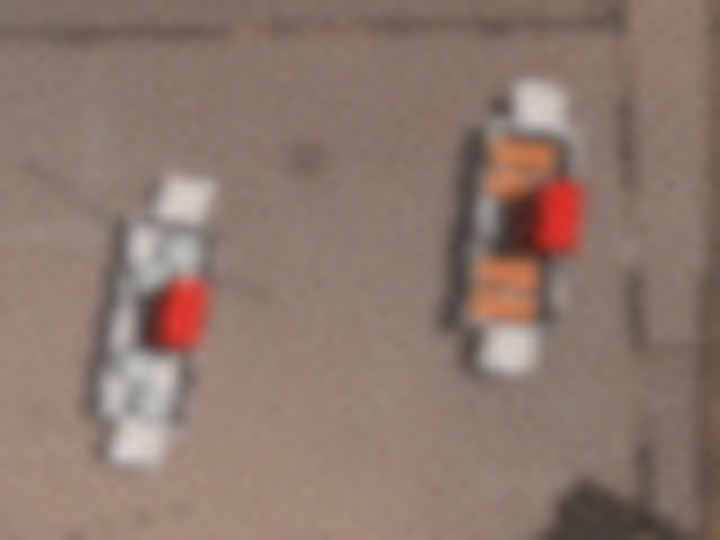

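```bash
python3 -c "
from h import *
plan([497.4,-258.4,150],75.6,9.4)"
```

```text
6 rows to [ 497.4 -258.4  150. ]
[[3.42,1.23,1.23,0.0,0.0,-2.6,9.4],[3.36,1.39,1.23,0.0,0.0,-2.6,9.4],[3.29,1.53,1.23,0.0,0.0,-2.6,9.4],[3.22,1.68,1.23,0.0,0.0,-2.6,9.4],[3.14,1.82,1.23,0.0,0.0,-2.6,9.4],[3.06,1.96,1.23,0.0,0.0,-2.6,9.4]]
```

>>> {"name": "jog_arm", "arguments": {
  "increments": [
    [3.42, 1.23, 1.2, 0, 0, -2.6, 9.4],
    [3.36, 1.39, 1.2, 0, 0, -2.6, 9.4],
    [3.29, 1.53, 1.2, 0, 0, -2.6, 9.4],
    [3.22, 1.68, 1.2, 0, 0, -2.6, 9.4],
    [3.14, 1.82, 1.2, 0, 0, -2.6, 9.4],
    [3.06, 1.96, 1.2, 0, 0, -2.6, 9.4],
    [0, 0, 0, 0, 0, 0, 9.4],
    [0, 0, 0, 0, 0, 0, 9.4]
  ]
}}

```text
clock: 12.4
eef_pos: [496.7, -259.0, 152.2]
eef_rot: [3.142, 0.0, 1.321]
wrist_force: [0.3, -0.1, 0.1]
finger_gap: 94.0
```

```bash
python3 look.py 4; python3 -c "
from h import *
plan([497.4,-258.4,74],75.6,9.4,step=25)"
```

```text
12.4 [ 496.7 -259.   152.2] [1.800e+02 1.000e-02 7.569e+01] F [ 0.3 -0.1  0.1] gap 94.0
4 rows to [ 497.4 -258.4   74. ]
[[0.03,0.01,1.96,0.0,0.0,0.0,9.4],[0.03,0.01,1.96,0.0,0.0,0.0,9.4],[0.03,0.02,1.96,0.0,0.0,0.0,9.4],[0.03,0.02,1.96,0.0,0.0,0.0,9.4]]
```

View pics/s_4.png

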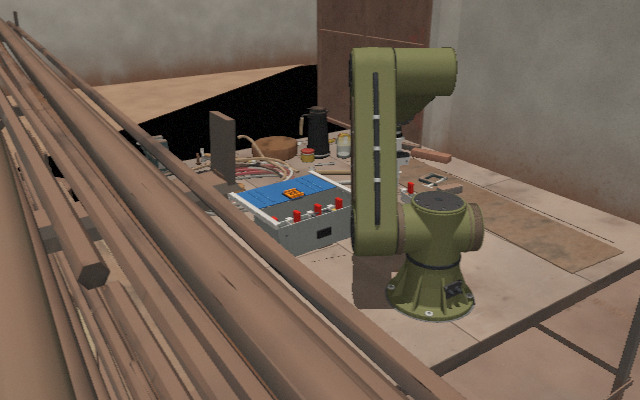

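>>> {"name": "jog_arm", "arguments": {
  "increments": [
    [0.03, 0, 1.96, 0, 0, 0, 9.4],
    [0.03, 0, 1.96, 0, 0, 0, 9.4],
    [0.03, 0, 1.96, 0, 0, 0, 9.4],
    [0.03, 0.05, 1.96, 0, 0, 0, 9.4],
    [0, 0, 0, 0, 0, 0, 9.4]
  ]
}}

```text
clock: 13.12
eef_pos: [496.8, -258.1, 72.9]
eef_rot: [-3.14, -0.0, 1.32]
wrist_force: [0.5, -0.1, 1.2]
finger_gap: 94.0
```

>>> {"name": "jog_arm", "arguments": {
  "increments": [
    [0, 0, 0, 0, 0, 0, 2.0],
    [0, 0, 0, 0, 0, 0, 2.0],
    [0, 0, 0, 0, 0, 0, 2.0],
    [0, 0, 0, 0, 0, 0, 2.0],
    [0, 0, 0, 0, 0, 0, 2.0],
    [0, 0, 0, 0, 0, 0, 2.0],
    [0, 0, 0, 0, 0, 0, 2.0],
    [0, 0, 0, 0, 0, 0, 2.0]
  ],
  "squeeze": 25
}}

```text
clock: 14.12
eef_pos: [497.6, -257.7, 73.5]
eef_rot: [-3.141, -0.0, 1.321]
wrist_force: [-0.4, -0.0, 0.6]
finger_gap: 28.0
```

>>> {"name": "jog_arm", "arguments": {
  "increments": [
    [0, 0, -3, 0, 0, 0, 2.0],
    [0, 0, -4.5, 0, 0, 0, 2.0],
    [0, 0, -4.5, 0, 0, 0, 2.0],
    [0, 0, -4.5, 0, 0, 0, 2.0],
    [0, 0, 0, 0, 0, 0, 2.0]
  ]
}}

```text
clock: 14.75
eef_pos: [498.6, -258.2, 241.8]
eef_rot: [3.136, 0.002, 1.321]
wrist_force: [0.4, 0.4, -2.3]
finger_gap: 27.7
```

```bash
python3 look.py 5; python3 -c "
from h import *
plan(ch(0,-92.8,238),92.75,2.0)"
```

```text
14.75 [ 498.6 -258.2  241.8] [1.7968e+02 1.0000e-01 7.5700e+01] F [ 0.4  0.4 -2.3] gap 27.7
6 rows to [514.7   5.8 238. ]
[[4.33,-0.81,-0.0,-0.0,-0.0,-2.8,2.0],[4.36,-0.59,-0.0,-0.0,-0.0,-2.8,2.0],[4.38,-0.37,-0.0,-0.0,-0.0,-2.8,2.0],[4.4,-0.16,-0.0,-0.0,-0.0,-2.8,2.0],[4.4,0.06,-0.0,-0.0,-0.0,-2.8,2.0],[4.39,0.28,-0.0,-0.0,-0.0,-2.8,2.0]]
```

View pics/ta_5.png

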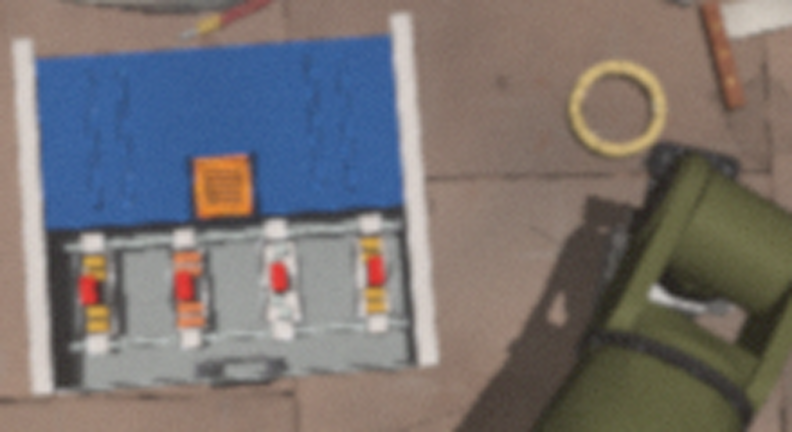

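>>> {"name": "jog_arm", "arguments": {
  "increments": [
    [4.33, -0.81, 0, 0, 0, -2.8, 2.0],
    [4.36, -0.59, 0, 0, 0, -2.8, 2.0],
    [4.38, -0.37, 0, 0, 0, -2.8, 2.0],
    [4.4, -0.16, 0, 0, 0, -2.8, 2.0],
    [4.4, 0.06, 0, 0, 0, -2.8, 2.0],
    [4.39, 0.28, 0, 0, 0, -2.8, 2.0],
    [0, 0, 0, 0, 0, 0, 2.0],
    [0, 0, 0, 0, 0, 0, 2.0],
    [0, 0, 0, 0, 0, 0, 2.0]
  ]
}}

```text
clock: 15.98
eef_pos: [515.2, 4.8, 238.0]
eef_rot: [-3.141, 0.0, 1.613]
wrist_force: [0.1, -0.4, -0.6]
finger_gap: 28.4
```

```bash
python3 look.py 6; python3 -c "
from h import *
plan(ch(0,-92.8,175),92.75,2.0)"
```

```text
15.97 [515.2   4.8 238. ] [-179.94    0.     92.41] F [ 0.1 -0.4 -0.6] gap 28.4
2 rows to [514.7   5.8 175. ]
[[0.05,-0.03,3.16,-0.0,-0.0,-0.2,2.0],[0.05,-0.03,3.16,-0.0,-0.0,-0.2,2.0]]
```

View pics/sa_6.png

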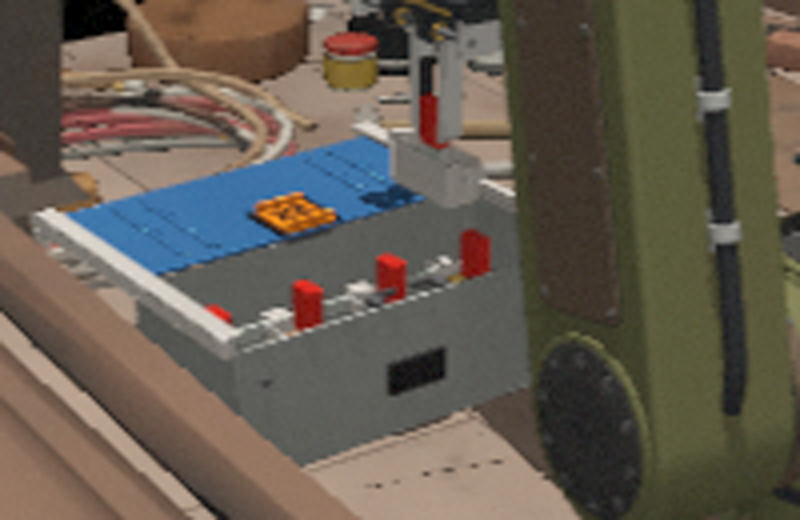

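Run:
```python
from h import *
from fit2 import edges
p=cam('top'); p=dict(p); im=cv2.imread('pics/t_3.png')[:,:,::-1].astype(float)
T=lambda x,y:ch(x,y,0)[:2]
b=im[...,2]-im[...,0]
u=rz(YAW)[:,0][:2]
for s in edges(p,b,[(T(61,-160),T(61,-40)),(T(61,40),T(61,160)),(T(225,-160),T(225,160))],132): print(s,(np.array(s[0])-O[:2])@u)
```

```text
((572.0, 1.5), 92.74) 57.0749518181996
((561.4, 225.1), 92.67) 57.2150684588316
((732.1, 109.5), 92.71) 222.17221637474535
```

```bash
python3 -c "
from h import *
plan([500,-210,238],92.4,2.0)"
```

```text
5 rows to [ 500 -210  238]
[[-4.28,-0.49,0.01,-0.0,-0.0,0.0,2.0],[-4.28,-0.49,0.01,-0.0,-0.0,0.0,2.0],[-4.28,-0.49,0.01,-0.0,-0.0,0.0,2.0],[-4.28,-0.49,0.01,-0.0,-0.0,0.0,2.0],[-4.28,-0.49,0.01,-0.0,-0.0,0.0,2.0]]
```

>>> {"name": "jog_arm", "arguments": {
  "increments": [
    [-4.3, -0.5, 0, 0, 0, 0, 2.0],
    [-4.3, -0.5, 0, 0, 0, 0, 2.0],
    [-4.3, -0.5, 0, 0, 0, 0, 2.0],
    [-4.3, -0.5, 0, 0, 0, 0, 2.0],
    [-4.2, -0.5, 0, 0, 0, 0, 2.0],
    [0, 0, 4, 0, 0, 0, 2.0],
    [0, 0, 4, 0, 0, 0, 2.0],
    [0, 0, 4, 0, 0, 0, 2.0],
    [0, 0, 3, 0, 0, 0, 2.0],
    [0, 0, 0, 0, 0, 0, 2.0],
    [0, 0, 0, 0, 0, 0, 2.0]
  ]
}}

```text
clock: 17.5
eef_pos: [500.2, -209.7, 89.9]
eef_rot: [3.14, 0.001, 1.614]
wrist_force: [0.1, -0.5, -0.5]
finger_gap: 28.0
```

>>> {"name": "jog_arm", "arguments": {
  "increments": [
    [0, 0, 1, 0, 0, 0, 2.0],
    [0, 0, 0.5, 0, 0, 0, 2.0],
    [0, 0, 0.1, 0, 0, 0, 2.0],
    [0, 0, 0, 0, 0, 0, 2.0]
  ]
}}

```text
clock: 18.0
eef_pos: [499.9, -209.3, 73.3]
eef_rot: [3.141, 0.0, 1.615]
wrist_force: [-2.9, 1.0, 6.7]
finger_gap: 27.4
```

Tray is on the table; release and rise.

>>> {"name": "jog_arm", "arguments": {
  "increments": [
    [0, 0, 0, 0, 0, 0, 5],
    [0, 0, 0, 0, 0, 0, 5],
    [0, 0, 0, 0, 0, 0, 5],
    [0, 0, 0, 0, 0, 0, 5],
    [0, 0, -3, 0, 0, 0, 5],
    [0, 0, -5, 0, 0, 0, 5],
    [0, 0, -5, 0, 0, 0, 0],
    [0, 0, 0, 0, 0, 0, 0],
    [0, 0, 0, 0, 0, 0, 0]
  ]
}}

```text
clock: 19.12
eef_pos: [499.4, -209.0, 201.6]
eef_rot: [-3.141, -0.001, 1.614]
wrist_force: [0.6, 0.0, 0.0]
finger_gap: 23.6
```

```bash
python3 look.py 7; python3 -c "
from h import *
plan(ch(87,0,200),92.75,0)"
```

```text
19.12 [ 499.4 -209.   201.6] [-1.7995e+02 -3.0000e-02  9.2500e+01] F [0.6 0.  0. ] gap 23.6
8 rows to [597.1 102.7 200. ]
[[3.84,1.39,0.01,-0.0,-0.0,-0.0,0],[3.84,1.39,0.01,-0.0,-0.0,-0.0,0],[3.84,1.4,0.01,-0.0,-0.0,-0.0,0],[3.84,1.4,0.01,-0.0,-0.0,-0.0,0],[3.84,1.4,0.01,-0.0,-0.0,-0.0,0],[3.84,1.4,0.01,-0.0,-0.0,-0.0,0],[3.83,1.4,0.01,-0.0,-0.0,-0.0,0],[3.83,1.41,0.01,-0.0,-0.0,-0.0,0]]
```

View pics/ta_7.png

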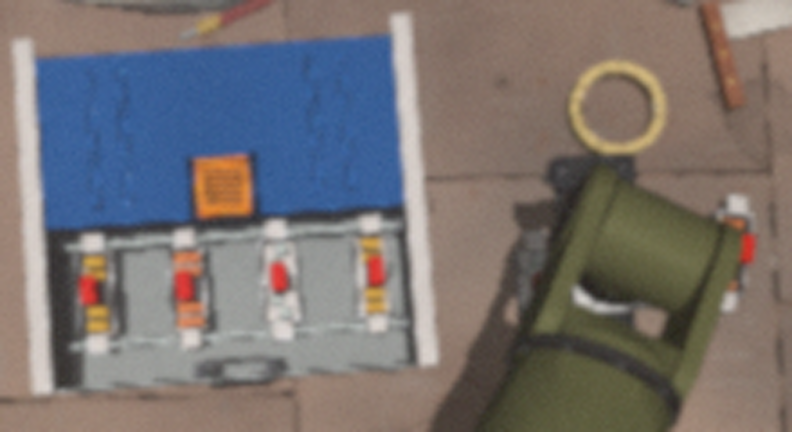

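>>> {"name": "jog_arm", "arguments": {
  "increments": [
    [3.84, 1.4, 0, 0, 0, 0, 0],
    [3.84, 1.4, 0, 0, 0, 0, 0],
    [3.84, 1.4, 0, 0, 0, 0, 0],
    [3.84, 1.4, 0, 0, 0, 0, 0],
    [3.84, 1.4, 0, 0, 0, 0, 0],
    [3.84, 1.4, 0, 0, 0, 0, 0],
    [3.83, 1.4, 0, 0, 0, 0, 0],
    [3.83, 1.4, 0, 0, 0, 0, 0],
    [0, 0, 2.5, 0, 0, 0, 0],
    [0, 0, 0, 0, 0, 0, 0],
    [0, 0, 0, 0, 0, 0, 0]
  ]
}}

```text
clock: 20.6
eef_pos: [598.3, 102.0, 177.7]
eef_rot: [-3.141, 0.0, 1.614]
wrist_force: [-0.5, 0.2, -0.2]
finger_gap: 0.4
```

```bash
python3 -c "
from h import *
st();plan(ch(87,0,155),92.75,0)"
```

```text
20.6 [598.3 102.  177.7] [-179.98    0.     92.47] F [-0.5  0.2 -0.2] gap 0.4
1 rows to [597.1 102.7 155. ]
[[0.07,-0.11,2.27,-0.0,0.0,-0.3,0]]
```

>>> {"name": "jog_arm", "arguments": {
  "increments": [
    [0, 0, 1.2, 0, 0, 0, 0],
    [0, 0, 0.6, 0, 0, 0, 0],
    [0, 0, 0.3, 0, 0, 0, 0],
    [0, 0, 0.1, 0, 0, 0, 0],
    [0, 0, 0, 0, 0, 0, 0]
  ]
}}

```text
clock: 21.22
eef_pos: [598.3, 102.2, 155.9]
eef_rot: [3.141, 0.0, 1.614]
wrist_force: [-2.3, -2.8, 4.0]
finger_gap: 0.3
```

>>> {"name": "jog_arm", "arguments": {
  "increments": [
    [0, 0.5, 0.05, 0, 0, 0, 0],
    [0, 0.5, 0, 0, 0, 0, 0],
    [0, 0.3, 0, 0, 0, 0, 0],
    [0, 0, 0, 0, 0, 0, 0]
  ]
}}

```text
clock: 21.72
eef_pos: [611.6, 103.2, 155.1]
eef_rot: [3.141, -0.0, 1.614]
wrist_force: [0.0, 1.8, 5.4]
finger_gap: 0.8
```

>>> {"name": "jog_arm", "arguments": {
  "increments": [
    [0, 0.1, 0, 0, 0, 0, 0],
    [0, 0.1, 0, 0, 0, 0, 0],
    [0, 0.1, 0, 0, 0, 0, 0],
    [0, 0, 0, 0, 0, 0, 0]
  ]
}}

```text
clock: 22.22
eef_pos: [612.5, 103.2, 154.7]
eef_rot: [-3.136, 0.0, 1.615]
wrist_force: [-15.9, -0.3, 10.1]
finger_gap: 0.4
```

>>> {"name": "jog_arm", "arguments": {
  "increments": [
    [0, 0.05, 0, 0, 0, 0, 0],
    [0, 0, -0.3, 0, 0, 0, 0],
    [0, 0, -0.5, 0, 0, 0, 0],
    [0, 0, -1, 0, 0, 0, 0],
    [0, 0, -4, 0, 0, 0, 9.4],
    [0, 0, -2, 0, 0, 0, 9.4]
  ]
}}

```text
clock: 22.98
eef_pos: [615.4, 103.1, 235.6]
eef_rot: [3.138, -0.0, 1.614]
wrist_force: [0.4, -0.1, -0.4]
finger_gap: 16.4
```

```bash
python3 -c "
from h import *
st();plan([300,-350,235],60,9.4)"
```

```text
22.98 [615.4 103.1 235.6] [ 1.7982e+02 -1.0000e-02  9.2490e+01] F [ 0.4 -0.1 -0.4] gap 16.4
13 rows to [ 300 -350  235]
[[-3.38,-2.58,-0.0,0.0,-0.0,2.5,9.4],[-3.49,-2.43,-0.0,0.0,-0.0,2.5,9.4],[-3.59,-2.27,-0.0,0.0,-0.0,2.5,9.4],[-3.68,-2.11,-0.0,0.0,-0.0,2.5,9.4],[-3.77,-1.95,-0.0,0.0,-0.0,2.5,9.4],[-3.85,-1.78,-0.0,0.0,-0.0,2.5,9.4],[-3.93,-1.61,0.0,0.0,-0.0,2.5,9.4],[-3.99,-1.44,0.0,0.0,-0.0,2.5,9.4],[-4.05,-1.27,0.0,0.0,-0.0,2.5,9.4],[-4.1,-1.09,0.0,0.0,-0.0,2.5,9.4],[-4.15,-0.91,0.0,0.0,-0.0,2.5,9.4],[-4.18,-0.73,0.0,0.0,-0.0,2.5,9.4],[-4.21,-0.54,0.0,0.0,-0.0,2.5,9.4]]
```

>>> {"name": "jog_arm", "arguments": {
  "increments": [
    [-3.38, -2.58, 0, 0, 0, 2.5, 9.4],
    [-3.49, -2.43, 0, 0, 0, 2.5, 9.4],
    [-3.59, -2.27, 0, 0, 0, 2.5, 9.4],
    [-3.68, -2.11, 0, 0, 0, 2.5, 9.4],
    [-3.77, -1.95, 0, 0, 0, 2.5, 9.4],
    [-3.85, -1.78, 0, 0, 0, 2.5, 9.4],
    [-3.93, -1.61, 0, 0, 0, 2.5, 9.4],
    [-3.99, -1.44, 0, 0, 0, 2.5, 9.4],
    [-4.05, -1.27, 0, 0, 0, 2.5, 9.4],
    [-4.1, -1.09, 0, 0, 0, 2.5, 9.4],
    [-4.15, -0.91, 0, 0, 0, 2.5, 9.4],
    [-4.18, -0.73, 0, 0, 0, 2.5, 9.4],
    [-4.21, -0.54, 0, 0, 0, 2.5, 9.4],
    [0, 0, 0, 0, 0, 0, 9.4]
  ]
}}

```text
clock: 24.72
eef_pos: [298.2, -351.6, 233.4]
eef_rot: [3.141, 0.001, 1.044]
wrist_force: [0.3, 0.3, 0.1]
finger_gap: 94.1
```

```bash
cat > cov.py <<'E'
from h import *
from fit2 import edges
p=cam('top'); im=p['image'].astype(float)
T=lambda x,y:ch(x,y,0)[:2]
b=im[...,2]-im[...,0]
u=rz(YAW)[:,0][:2]
for s in edges(p,b,[(T(61,-160),T(61,-40)),(T(61,40),T(61,160)),(T(225,-160),T(225,160))],132): print(s,(np.array(s[0])-O[:2])@u)
E
python3 look.py 8; python3 cov.py; python3 fit3.py
```

```text
24.73 [ 298.2 -351.6  233.4] [1.7996e+02 4.0000e-02 5.9790e+01] F [0.3 0.3 0.1] gap 94.1
((575.8, 5.4), 92.88) 61.05769038807561
((565.3, 217.1), 92.79) 60.72675213795213
((735.6, 109.1), 92.81) 225.64899447603415
(-115, -70) rail peak -49.0 -48.834073426915644
(-115, -70) rail peak 49.0 49.34125676734416
(-22, 22) rail peak -49.0 -49.61837682210639
(-22, 22) rail peak 49.0 48.928531263142
(70, 115) rail peak -50.0 -49.92847430054225
(70, 115) rail peak 49.0 49.428158502081146
table hard [ 533.3 -408.5] chest [  -1.8 -507.5] area 37 72.6
table soft [ 533.6 -407.5] chest [  -1.4 -506.5] area 37 72.5
hung hard [517.1 -40.7] chest [  -0.2 -139.3] area 22 47.2
hung soft [517.  -40.7] chest [  -0.4 -139.3] area 22 47.2
hung hard [506.6 141.8] chest [-2.  43.4] area 35 49.9
hung soft [508.3 143.4] chest [-0.2 44.9] area 35 50.1
hung hard [512.5  52.2] chest [ -0.4 -46.3] area 19 42.6
hung soft [512.5  52.2] chest [ -0.4 -46.3] area 19 42.6
hung hard [504.7 235.9] chest [  0.6 137.5] area 30 57.8
hung soft [505.5 236. ] chest [  1.4 137.6] area 30 57.8
table hard [ 499.6 -209.1] chest [ -25.8 -306.7] area 31 56.7
table soft [ 499.6 -209.1] chest [ -25.8 -306.7] area 31 56.7
```

View pics/ta_8.png

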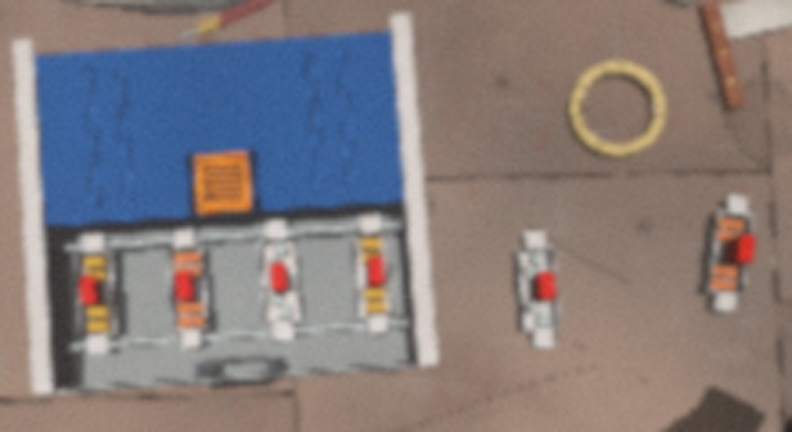

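```bash
python3 -c "
from h import *
plan([499.8,-209.2,150],92.6,9.4)"
```

```text
6 rows to [ 499.8 -209.2  150. ]
[[3.69,1.72,1.39,0.0,0.0,-5.4,9.4],[3.51,2.06,1.39,0.0,0.0,-5.4,9.4],[3.3,2.38,1.39,0.0,0.0,-5.4,9.4],[3.06,2.69,1.39,0.0,0.0,-5.4,9.4],[2.79,2.96,1.39,0.0,0.0,-5.4,9.4],[2.5,3.21,1.39,0.0,0.0,-5.4,9.4]]
```

>>> {"name": "jog_arm", "arguments": {
  "increments": [
    [3.69, 1.72, 1.4, 0, 0, -5.4, 9.4],
    [3.51, 2.06, 1.4, 0, 0, -5.4, 9.4],
    [3.3, 2.38, 1.4, 0, 0, -5.4, 9.4],
    [3.06, 2.69, 1.4, 0, 0, -5.4, 9.4],
    [2.79, 2.96, 1.4, 0, 0, -5.4, 9.4],
    [2.5, 3.21, 1.4, 0, 0, -5.4, 9.4],
    [0, 0, 0, 0, 0, 0, 9.4],
    [0, 0, 0, 0, 0, 0, 9.4]
  ]
}}

```text
clock: 25.92
eef_pos: [499.4, -209.5, 149.3]
eef_rot: [-3.142, 0.0, 1.613]
wrist_force: [0.7, -0.5, -0.1]
finger_gap: 94.3
```

```bash
python3 -c "
from h import *
st();plan([499.8,-209.2,74],92.75,9.4,step=27)"
```

```text
25.93 [ 499.4 -209.5  149.3] [-1.800e+02  1.000e-02  9.242e+01] F [ 0.7 -0.5 -0.1] gap 94.3
3 rows to [ 499.8 -209.2   74. ]
[[0.01,0.01,2.51,-0.0,0.0,-0.1,9.4],[0.01,0.01,2.51,-0.0,0.0,-0.1,9.4],[0.01,0.01,2.51,-0.0,0.0,-0.1,9.4]]
```

>>> {"name": "jog_arm", "arguments": {
  "increments": [
    [0, 0, 2.5, 0, 0, -0.3, 9.4],
    [0, 0, 2.5, 0, 0, 0, 9.4],
    [0.03, 0.03, 2.5, 0, 0, 0, 9.4],
    [0, 0, 0, 0, 0, 0, 2.0],
    [0, 0, 0, 0, 0, 0, 2.0],
    [0, 0, 0, 0, 0, 0, 2.0],
    [0, 0, 0, 0, 0, 0, 2.0],
    [0, 0, 0, 0, 0, 0, 2.0],
    [0, 0, 0, 0, 0, 0, 2.0],
    [0, 0, 0, 0, 0, 0, 2.0]
  ],
  "squeeze": 25
}}

```text
clock: 27.18
eef_pos: [499.8, -209.6, 74.0]
eef_rot: [-3.142, -0.0, 1.618]
wrist_force: [-1.1, -0.9, -0.3]
finger_gap: 28.1
```

>>> {"name": "jog_arm", "arguments": {
  "increments": [
    [0, 0, -3, 0, 0, 0, 2.0],
    [0, 0, -4.5, 0, 0, 0, 2.0],
    [0, 0, -4.5, 0, 0, 0, 2.0],
    [0, 0, -4.5, 0, 0, 0, 2.0],
    [0, 0, 0, 0, 0, 0, 2.0]
  ]
}}

```text
clock: 27.8
eef_pos: [500.7, -210.0, 242.1]
eef_rot: [3.137, 0.003, 1.618]
wrist_force: [0.4, 0.2, -2.3]
finger_gap: 27.9
```

```bash
python3 -c "
from h import *
st();plan(ch(-0.5,-92.8,238),92.75,2.0)"
```

```text
27.8 [ 500.7 -210.   242.1] [1.7972e+02 1.5000e-01 9.2700e+01] F [ 0.4  0.2 -2.3] gap 27.9
5 rows to [514.2   5.8 238. ]
[[4.3,0.47,0.07,0.1,0.0,-0.0,2.0],[4.3,0.47,0.08,0.1,0.0,-0.0,2.0],[4.3,0.47,0.08,0.1,0.0,-0.0,2.0],[4.3,0.48,0.08,0.1,0.0,-0.0,2.0],[4.3,0.48,0.08,0.1,0.0,-0.0,2.0]]
```

>>> {"name": "jog_arm", "arguments": {
  "increments": [
    [4.3, 0.43, 0, 0, 0, 0, 2.0],
    [4.3, 0.43, 0, 0, 0, 0, 2.0],
    [4.3, 0.43, 0, 0, 0, 0, 2.0],
    [4.3, 0.43, 0, 0, 0, 0, 2.0],
    [4.3, 0.43, 0, 0, 0, 0, 2.0],
    [0, 0, 0, 0, 0, 0, 2.0],
    [0, 0, 0, 0, 0, 0, 2.0],
    [0, 0, 0, 0, 0, 0, 2.0]
  ]
}}

```text
clock: 28.8
eef_pos: [511.0, 5.3, 238.6]
eef_rot: [-3.141, 0.0, 1.617]
wrist_force: [0.4, -0.5, -0.7]
finger_gap: 27.9
```

```bash
python3 -c "
from h import *
st();plan(ch(-0.5,-92.8,170),92.75,2.0)"
```

```text
28.8 [511.    5.3 238.6] [-179.96    0.     92.63] F [ 0.4 -0.5 -0.7] gap 27.9
2 rows to [514.2   5.8 170. ]
[[0.02,0.16,3.43,-0.0,0.0,-0.1,2.0],[0.02,0.16,3.43,-0.0,0.0,-0.1,2.0]]
```

>>> {"name": "jog_arm", "arguments": {
  "increments": [
    [0.05, 0.32, 0, 0, 0, 0, 2.0],
    [0, 0, 2.5, 0, 0, 0, 2.0],
    [0, 0, 2.5, 0, 0, 0, 2.0],
    [0, 0, 0, 0, 0, 0, 2.0],
    [0, 0, 0, 0, 0, 0, 2.0]
  ]
}}

```text
clock: 29.42
eef_pos: [514.8, 6.6, 190.1]
eef_rot: [3.14, 0.0, 1.618]
wrist_force: [-0.1, -0.3, -1.2]
finger_gap: 27.9
```

```bash
python3 look.py 9; python3 -c "
from h import *
st();plan(ch(-0.5,-92.8,120),92.75,2.0)"
```

```text
29.43 [514.8   6.6 190.1] [1.7993e+02 1.0000e-02 9.2680e+01] F [-0.1 -0.3 -1.2] gap 27.9
29.52 [514.8   6.7 190.2] [1.799e+02 1.000e-02 9.269e+01] F [-0.  -0.7 -2.6] gap 27.5
2 rows to [514.2   5.8 120. ]
[[-0.04,-0.04,3.51,0.1,0.0,-0.0,2.0],[-0.04,-0.04,3.51,0.1,0.0,-0.0,2.0]]
```

View pics/sa_9.png

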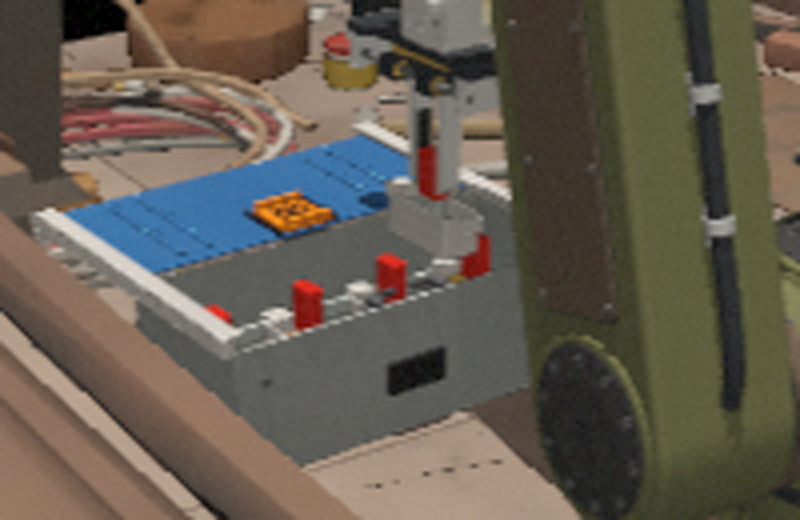

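>>> {"name": "jog_arm", "arguments": {
  "increments": [
    [-0.08, -0.06, 1, 0, 0, 0, 2.0],
    [0, 0, 1.5, 0, 0, 0, 2.0],
    [0, 0, 1.5, 0, 0, 0, 2.0],
    [0, 0, 0, 0, 0, 0, 2.0]
  ]
}}

```text
clock: 30.02
eef_pos: [513.1, 6.0, 147.4]
eef_rot: [-3.139, -0.0, 1.618]
wrist_force: [0.6, 0.1, -1.7]
finger_gap: 27.9
```

>>> {"name": "jog_arm", "arguments": {
  "increments": [
    [0, 0, 1.5, 0, 0, 0, 2.0],
    [0, 0, 1.5, 0, 0, 0, 2.0],
    [0, 0, 0.5, 0, 0, 0, 2.0],
    [0, 0, 0, 0, 0, 0, 2.0]
  ]
}}

```text
clock: 30.52
eef_pos: [513.6, 6.0, 113.7]
eef_rot: [-3.141, -0.0, 1.618]
wrist_force: [-1.1, 0.1, -0.9]
finger_gap: 28.2
```

>>> {"name": "jog_arm", "arguments": {
  "increments": [
    [0, 0, 0.5, 0, 0, 0, 2.0],
    [0, 0, 0.5, 0, 0, 0, 2.0],
    [0, 0, 0, 0, 0, 0, 2.0]
  ]
}}

```text
clock: 30.9
eef_pos: [513.6, 6.0, 103.7]
eef_rot: [-3.141, -0.0, 1.618]
wrist_force: [0.1, -0.0, -1.7]
finger_gap: 27.8
```

>>> {"name": "jog_arm", "arguments": {
  "increments": [
    [0, 0, 0.4, 0, 0, 0, 2.0],
    [0, 0, 0.2, 0, 0, 0, 2.0],
    [0, 0, 0, 0, 0, 0, 2.0]
  ]
}}

```text
clock: 31.28
eef_pos: [513.8, 6.0, 98.0]
eef_rot: [3.141, -0.0, 1.618]
wrist_force: [-0.4, -0.8, -2.5]
finger_gap: 27.7
```

>>> {"name": "jog_arm", "arguments": {
  "increments": [
    [0, 0, 0.1, 0, 0, 0, 2.0],
    [0, 0, 0, 0, 0, 0, 2.0]
  ]
}}

```text
clock: 31.52
eef_pos: [513.8, 5.9, 98.0]
eef_rot: [3.141, 0.0, 1.618]
wrist_force: [-5.3, 1.0, 11.6]
finger_gap: 28.2
```

>>> {"name": "jog_arm", "arguments": {
  "increments": [
    [0, 0, -0.05, 0, 0, 0, 5],
    [0, 0, 0, 0, 0, 0, 5],
    [0, 0, 0, 0, 0, 0, 5],
    [0, 0, 0, 0, 0, 0, 5],
    [0, 0, -2, 0, 0, 0, 5],
    [0, 0, -4, 0, 0, 0, 5],
    [0, 0, -4.5, 0, 0, 0, 5],
    [0, 0, -4, 0, 0, 0, 9.4],
    [0, 0, 0, 0, 0, 0, 9.4]
  ]
}}

```text
clock: 32.65
eef_pos: [514.7, 5.9, 245.3]
eef_rot: [3.136, 0.001, 1.618]
wrist_force: [-0.1, 0.5, -0.7]
finger_gap: 66.6
```

```bash
python3 -c "
from h import *
st();plan([330,-300,240],60,9.4)"
```

```text
32.65 [514.7   5.9 245.3] [1.797e+02 3.000e-02 9.270e+01] F [-0.1  0.5 -0.7] gap 66.6
8 rows to [ 330 -300  240]
[[-3.71,-2.49,0.06,0.0,-0.0,4.1,9.4],[-3.88,-2.22,0.06,0.0,-0.0,4.1,9.4],[-4.03,-1.93,0.06,0.0,-0.0,4.1,9.4],[-4.15,-1.64,0.06,0.0,-0.0,4.1,9.4],[-4.26,-1.34,0.06,0.0,-0.0,4.1,9.4],[-4.35,-1.03,0.06,0.0,-0.0,4.1,9.4],[-4.41,-0.72,0.07,0.0,-0.0,4.1,9.4],[-4.45,-0.41,0.07,0.0,-0.0,4.1,9.4]]
```

>>> {"name": "jog_arm", "arguments": {
  "increments": [
    [-3.71, -2.49, 0, 0, 0, 4.1, 9.4],
    [-3.88, -2.22, 0, 0, 0, 4.1, 9.4],
    [-4.03, -1.93, 0, 0, 0, 4.1, 9.4],
    [-4.15, -1.64, 0, 0, 0, 4.1, 9.4],
    [-4.26, -1.34, 0, 0, 0, 4.1, 9.4],
    [-4.35, -1.03, 0, 0, 0, 4.1, 9.4],
    [-4.41, -0.72, 0, 0, 0, 4.1, 9.4],
    [-4.45, -0.41, 0, 0, 0, 4.1, 9.4],
    [0, 0, 0, 0, 0, 0, 9.4]
  ]
}}

```text
clock: 33.78
eef_pos: [327.3, -301.3, 241.3]
eef_rot: [-3.14, -0.0, 1.041]
wrist_force: [-0.1, 0.4, 0.5]
finger_gap: 94.0
```

```bash
python3 look.py 10; python3 fit3.py | grep -v rail
python3 - <<'E'
from h import *
p=cam('top')
cv2.imwrite('pics/z10.png',cv2.resize(p['image'][165:225,370:450,::-1],None,fx=9,fy=9,interpolation=cv2.INTER_CUBIC))
E
```

```text
33.77 [ 327.3 -301.3  241.3] [-1.799e+02 -2.000e-02  5.966e+01] F [-0.1  0.4  0.5] gap 94.0
table hard [ 561.4 -401.6] chest [  26.7 -502. ] area 36 72.4
table soft [ 561.4 -401.6] chest [  26.7 -502. ] area 36 72.4
hung hard [514.2   6.5] chest [ -0.9 -92.1] area 19 43.6
hung soft [516.2   6.5] chest [  1.1 -92.2] area 19 43.7
hung hard [516.8 -40.7] chest [  -0.6 -139.3] area 22 47.2
hung soft [518.1 -40.7] chest [   0.7 -139.4] area 22 47.3
hung hard [505.6 141.8] chest [-3.  43.5] area 35 49.9
hung soft [505.6 141.8] chest [-3.  43.5] area 35 49.9
hung hard [513.   52.2] chest [  0.1 -46.4] area 19 42.6
hung soft [514.   52.2] chest [  1.1 -46.4] area 19 42.7
hung hard [504.2 233.5] chest [ -0.  135.1] area 30 57.5
hung soft [504.2 233.5] chest [ -0.  135.1] area 30 57.5
```

View pics/ta_10.png

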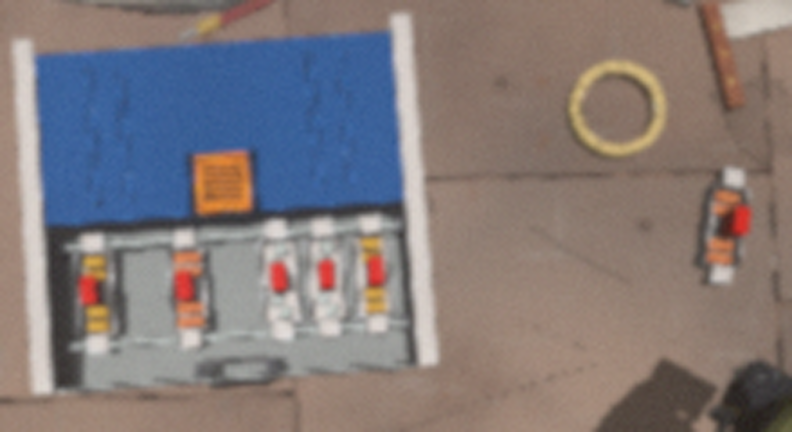

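View pics/z10.png

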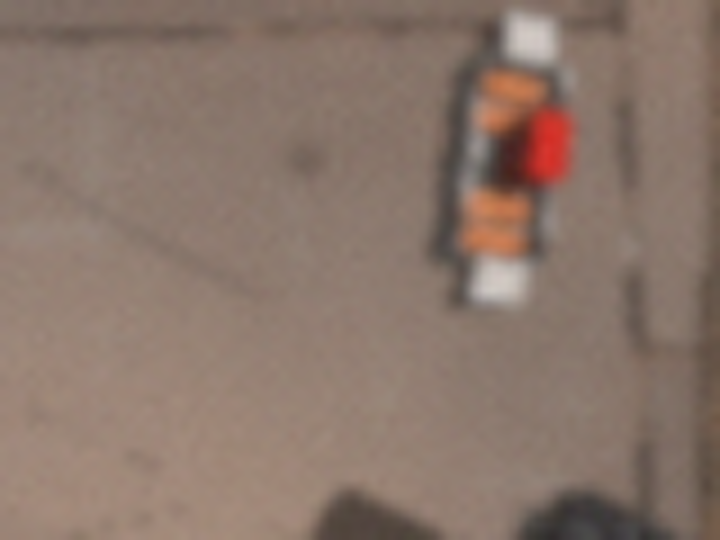

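View pics/sa_10.png

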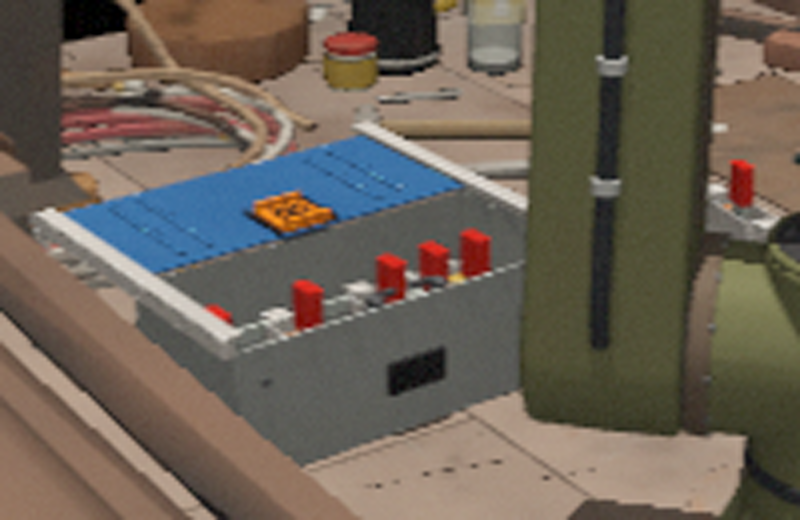

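Run:
```python
from h import *
p=cam('top')
A=atz(p,(428.6,169.0),40);B=atz(p,(425.1,195.7),40);d=A-B
a=np.degrees(np.arctan2(d[1],d[0]));print((A+B)/2,np.hypot(*d[:2]),a)
for s in('scene',):
    q=cam(s); print(proj(q,[[561,-402,66]]))
plan([561,-402,150],90+a,9.4)
```

```text
[ 559.26273228 -405.5516852    40.        ] 99.81885169321487 -10.342051776918117
[[404.04708594 185.48531493]]
6 rows to [ 561 -402  150]
[[0.45,4.2,1.54,-0.0,-0.0,-3.3,9.4],[0.2,4.22,1.54,-0.0,-0.0,-3.3,9.4],[-0.04,4.23,1.54,-0.0,-0.0,-3.3,9.4],[-0.28,4.22,1.54,-0.0,-0.0,-3.3,9.4],[-0.52,4.19,1.54,-0.0,-0.0,-3.3,9.4],[-0.76,4.16,1.54,-0.0,-0.0,-3.3,9.4]]
```

Run:
```python
from h import *
p=cam('top'); im=p['image'].astype(float)
def cent(wt,win):
    x0,x1,y0,y1=win; yy,xx=np.mgrid[y0:y1,x0:x1]; w_=wt[y0:y1,x0:x1]; return np.array([(w_*xx).sum(),(w_*yy).sum()])/w_.sum()
wt=np.clip(im.min(2)-155,0,None)
e1=cent(wt,(424,434,165,173)); e2=cent(wt,(420,431,192,201))
rd=np.clip(im[...,0]-np.maximum(im[...,1],im[...,2])-90,0,None); r=cent(rd,(424,438,173,190))
print(e1,e2,r)
A=atz(p,e1,40);B=atz(p,e2,40); print((A+B)/2, atz(p,r,84))
print(np.round(rd[173:190,424:438]).astype(int))
q=cam('scene'); s=q['image'].astype(float); rs=np.clip(s[...,0]-np.maximum(s[...,1],s[...,2])-60,0,None); c=cent(rs,(398,414,175,198)); print(c,proj(q,[[560,-404,66],[570,-404,66],[560,-394,66]]))
```

```text
[428.59002169 168.835141  ] [424.97977528 195.81123596] [430.57338403 180.73840304]
[ 559.3705517  -405.31749212   40.        ] [ 559.52881464 -404.61940755   84.        ]
[[ 0  0  0  0  0  0  0  0  0  0  0  0  0  0]
 [ 0  0  0  0  0  0  0  0  0  0  0  0  0  0]
 [ 0  0  0  0  0  0  0  0  0  0  0  0  0  0]
 [ 0  0  0  0  0  0  0  0  0  0  0  0  0  0]
 [ 0  0  0  0  0  0 14 12  0  0  0  0  0  0]
 [ 0  0  0  0  0 14 51 55 35  0  0  0  0  0]
 [ 0  0  0  0  0 23 61 72 54  0  0  0  0  0]
 [ 0  0  0  0  0 28 66 70 54  0  0  0  0  0]
 [ 0  0  0  0  0 36 63 68 43  0  0  0  0  0]
 [ 0  0  0  0  0 42 69 64 38  0  0  0  0  0]
 [ 0  0  0  0  0 40 64 64 31  0  0  0  0  0]
 [ 0  0  0  0  0 15 34 33  2  0  0  0  0  0]
 [ 0  0  0  0  0  0  0  0  0  0  0  0  0  0]
 [ 0  0  0  0  0  0  0  0  0  0  0  0  0  0]
 [ 0  0  0  0  0  0  0  0  0  0  0  0  0  0]
 [ 0  0  0  0  0  0  0  0  0  0  0  0  0  0]
 [ 0  0  0  0  0  0  0  0  0  0  0  0  0  0]]
[405.18383988 184.20756116] [[404.58217547 185.46087269]
 [402.93443189 184.69463592]
 [402.72951587 185.96875873]]
```

```bash
python3 -c "
from h import *
plan([560,-405,150],79.7,9.4)"
```

```text
7 rows to [ 560 -405  150]
[[0.34,3.61,1.32,-0.0,0.0,-2.8,9.4],[0.16,3.62,1.32,-0.0,0.0,-2.8,9.4],[-0.01,3.63,1.32,-0.0,0.0,-2.8,9.4],[-0.19,3.62,1.32,-0.0,0.0,-2.8,9.4],[-0.37,3.61,1.32,-0.0,0.0,-2.8,9.4],[-0.55,3.59,1.32,-0.0,0.0,-2.8,9.4],[-0.72,3.55,1.32,-0.0,0.0,-2.8,9.4]]
```

>>> {"name": "jog_arm", "arguments": {
  "increments": [
    [0.34, 3.61, 1.3, 0, 0, -2.8, 9.4],
    [0.16, 3.62, 1.3, 0, 0, -2.8, 9.4],
    [0, 3.63, 1.3, 0, 0, -2.8, 9.4],
    [-0.19, 3.62, 1.3, 0, 0, -2.8, 9.4],
    [-0.37, 3.61, 1.3, 0, 0, -2.8, 9.4],
    [-0.55, 3.59, 1.3, 0, 0, -2.8, 9.4],
    [-0.72, 3.55, 1.3, 0, 0, -2.8, 9.4],
    [0, 0, 0, 0, 0, 0, 9.4],
    [0, 0, 0, 0, 0, 0, 9.4]
  ]
}}

```text
clock: 35.3
eef_pos: [559.3, -405.6, 151.6]
eef_rot: [-3.141, -0.0, 1.388]
wrist_force: [-0.2, 0.5, 1.0]
finger_gap: 94.1
```

```bash
python3 look.py 11; python3 -c "
from h import *
plan([560,-405,74],79.7,9.4,step=27)"
```

```text
35.3 [ 559.3 -405.6  151.6] [-179.99   -0.     79.5 ] F [-0.2  0.5  1. ] gap 94.1
3 rows to [ 560 -405   74]
[[0.03,0.02,2.62,0.0,0.0,-0.1,9.4],[0.03,0.02,2.62,0.0,0.0,-0.1,9.4],[0.03,0.02,2.62,0.0,0.0,-0.1,9.4]]
```

View pics/ta_11.png

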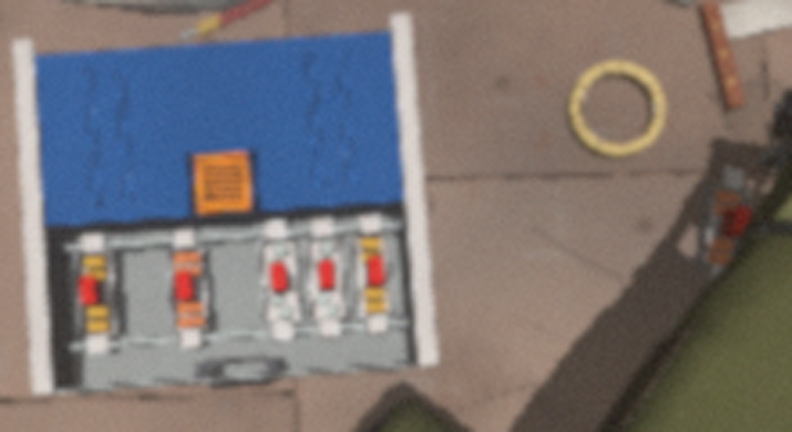

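>>> {"name": "jog_arm", "arguments": {
  "increments": [
    [0.03, 0.02, 2.6, 0, 0, 0, 9.4],
    [0.03, 0.02, 2.6, 0, 0, 0, 9.4],
    [0.03, 0.02, 2.6, 0, 0, 0, 9.4],
    [0, 0, 0, 0, 0, 0, 2.0],
    [0, 0, 0, 0, 0, 0, 2.0],
    [0, 0, 0, 0, 0, 0, 2.0],
    [0, 0, 0, 0, 0, 0, 2.0],
    [0, 0, 0, 0, 0, 0, 2.0],
    [0, 0, 0, 0, 0, 0, 2.0],
    [0, 0, 0, 0, 0, 0, 2.0]
  ],
  "squeeze": 25
}}

```text
clock: 36.65
eef_pos: [560.1, -405.3, 73.5]
eef_rot: [-3.141, -0.0, 1.387]
wrist_force: [-0.2, -1.1, 0.2]
finger_gap: 28.1
```

>>> {"name": "jog_arm", "arguments": {
  "increments": [
    [0, 0, -3, 0, 0, 0, 2.0],
    [0, 0, -4.5, 0, 0, 0, 2.0],
    [0, 0, -4.5, 0, 0, 0, 2.0],
    [0, 0, -4.5, 0, 0, 0, 2.0],
    [0, 0, 0, 0, 0, 0, 2.0]
  ]
}}

```text
clock: 37.28
eef_pos: [560.9, -405.8, 242.4]
eef_rot: [3.136, 0.003, 1.388]
wrist_force: [-0.1, 0.1, -2.6]
finger_gap: 27.9
```

```bash
python3 -c "
from h import *
st();plan(ch(-0.5,-1.5,240),92.75,2.0)"
```

```text
37.27 [ 560.9 -405.8  242.4] [1.7969e+02 1.7000e-01 7.9500e+01] F [-0.1  0.1 -2.6] gap 27.9
12 rows to [509.8  97.  240. ]
[[4.04,-1.18,0.0,0.0,0.0,-1.1,2.0],[4.06,-1.1,0.0,0.0,0.0,-1.1,2.0],[4.08,-1.03,0.01,0.0,0.0,-1.1,2.0],[4.1,-0.95,0.01,0.0,0.0,-1.1,2.0],[4.12,-0.87,0.01,0.0,0.0,-1.1,2.0],[4.14,-0.79,0.01,0.0,0.0,-1.1,2.0],[4.15,-0.71,0.01,0.0,0.0,-1.1,2.0],[4.16,-0.63,0.01,0.0,0.0,-1.1,2.0],[4.18,-0.55,0.01,0.0,0.0,-1.1,2.0],[4.19,-0.47,0.02,0.0,0.0,-1.1,2.0],[4.19,-0.39,0.02,0.0,0.0,-1.1,2.0],[4.2,-0.31,0.02,0.0,0.0,-1.1,2.0]]
```

>>> {"name": "jog_arm", "arguments": {
  "increments": [
    [4.04, -1.18, 0, 0, 0, -1.1, 2.0],
    [4.06, -1.1, 0, 0, 0, -1.1, 2.0],
    [4.08, -1.03, 0, 0, 0, -1.1, 2.0],
    [4.1, -0.95, 0, 0, 0, -1.1, 2.0],
    [4.12, -0.87, 0, 0, 0, -1.1, 2.0],
    [4.14, -0.79, 0, 0, 0, -1.1, 2.0],
    [4.15, -0.71, 0, 0, 0, -1.1, 2.0],
    [4.16, -0.63, 0, 0, 0, -1.1, 2.0],
    [4.18, -0.55, 0, 0, 0, -1.1, 2.0],
    [4.19, -0.47, 0, 0, 0, -1.1, 2.0],
    [4.19, -0.39, 0, 0, 0, -1.1, 2.0],
    [4.2, -0.31, 0, 0, 0, -1.1, 2.0],
    [0, 0, 0, 0, 0, 0, 2.0],
    [0, 0, 0, 0, 0, 0, 2.0],
    [0, 0, 0, 0, 0, 0, 2.0]
  ]
}}

```text
clock: 39.15
eef_pos: [509.0, 96.5, 238.1]
eef_rot: [-3.141, 0.0, 1.617]
wrist_force: [0.2, -0.3, -1.4]
finger_gap: 28.0
```

```bash
python3 -c "
from h import *
st();plan(ch(-0.5,-1.5,190),92.75,2.0)"
```

```text
39.15 [509.   96.5 238.1] [-1.7996e+02  1.0000e-02  9.2630e+01] F [ 0.2 -0.3 -1.4] gap 28.0
2 rows to [509.8  97.  190. ]
[[0.02,0.04,2.4,-0.0,0.0,-0.1,2.0],[0.02,0.04,2.4,-0.0,0.0,-0.1,2.0]]
```

>>> {"name": "jog_arm", "arguments": {
  "increments": [
    [0.03, 0.06, 2.4, 0, 0, -0.1, 2.0],
    [0, 0, 2.4, 0, 0, 0, 2.0],
    [0, 0, 0, 0, 0, 0, 2.0],
    [0, 0, 0, 0, 0, 0, 2.0]
  ]
}}

```text
clock: 39.65
eef_pos: [510.0, 97.4, 191.5]
eef_rot: [3.141, -0.0, 1.619]
wrist_force: [0.1, -0.4, -0.9]
finger_gap: 27.8
```

```bash
python3 look.py 12; python3 -c "
from h import *
st();plan(ch(-0.5,-1.5,148),92.75,2.0)"
```

```text
39.65 [510.   97.4 191.5] [179.94  -0.    92.76] F [ 0.1 -0.4 -0.9] gap 27.8
39.75 [510.   97.6 191.6] [ 1.7991e+02 -1.0000e-02  9.2780e+01] F [-0.2  0.2 -1.9] gap 27.5
1 rows to [509.8  97.  148. ]
[[-0.06,-0.04,4.36,0.1,-0.0,0.0,2.0]]
```

View pics/sa_12.png

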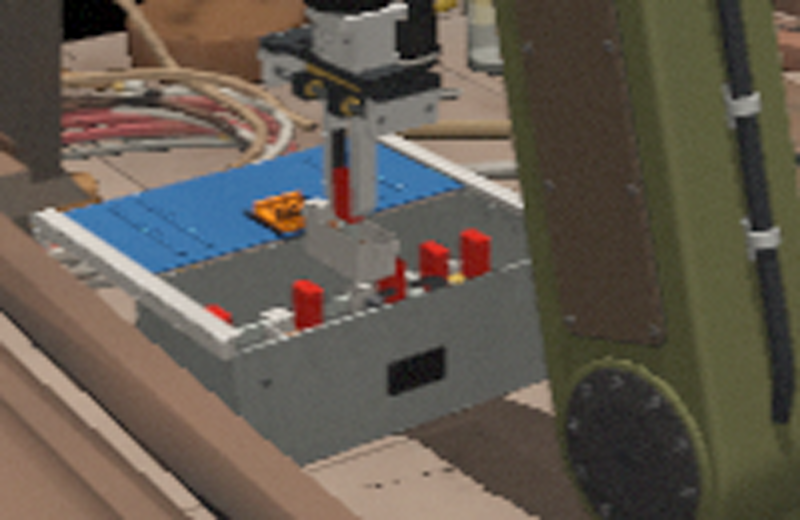

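>>> {"name": "jog_arm", "arguments": {
  "increments": [
    [-0.04, 0, 1, 0, 0, 0, 2.0],
    [0, 0, 1.5, 0, 0, 0, 2.0],
    [0, 0, 1.5, 0, 0, 0, 2.0],
    [0, 0, 0, 0, 0, 0, 2.0]
  ]
}}

```text
clock: 40.25
eef_pos: [508.9, 97.3, 148.9]
eef_rot: [-3.139, 0.0, 1.62]
wrist_force: [0.1, 0.6, -2.7]
finger_gap: 28.0
```

>>> {"name": "jog_arm", "arguments": {
  "increments": [
    [0, 0, 1.5, 0, 0, 0, 2.0],
    [0, 0, 1.5, 0, 0, 0, 2.0],
    [0, 0, 0.5, 0, 0, 0, 2.0],
    [0, 0, 0, 0, 0, 0, 2.0]
  ]
}}

```text
clock: 40.75
eef_pos: [509.5, 97.3, 115.2]
eef_rot: [-3.141, 0.0, 1.62]
wrist_force: [-0.5, -0.2, -2.2]
finger_gap: 27.7
```

>>> {"name": "jog_arm", "arguments": {
  "increments": [
    [0, 0, 0.5, 0, 0, 0, 2.0],
    [0, 0, 0.6, 0, 0, 0, 2.0],
    [0, 0, 0, 0, 0, 0, 2.0]
  ]
}}

```text
clock: 41.12
eef_pos: [509.4, 97.3, 104.1]
eef_rot: [-3.141, 0.0, 1.62]
wrist_force: [0.5, -0.4, -2.8]
finger_gap: 27.8
```

>>> {"name": "jog_arm", "arguments": {
  "increments": [
    [0, 0, 0.4, 0, 0, 0, 2.0],
    [0, 0, 0.2, 0, 0, 0, 2.0],
    [0, 0, 0.05, 0, 0, 0, 2.0],
    [0, 0, 0, 0, 0, 0, 2.0]
  ]
}}

```text
clock: 41.62
eef_pos: [509.6, 97.3, 98.1]
eef_rot: [3.142, 0.0, 1.62]
wrist_force: [-0.2, -0.4, -1.9]
finger_gap: 27.7
```

>>> {"name": "jog_arm", "arguments": {
  "increments": [
    [0, 0, 0.1, 0, 0, 0, 2.0],
    [0, 0, 0, 0, 0, 0, 2.0]
  ]
}}

```text
clock: 41.88
eef_pos: [509.7, 97.4, 97.4]
eef_rot: [3.141, -0.0, 1.62]
wrist_force: [-1.5, -0.1, 4.5]
finger_gap: 28.1
```

Seated at the expected height (97.5). Release and rise.

>>> {"name": "jog_arm", "arguments": {
  "increments": [
    [0, 0, 0, 0, 0, 0, 5],
    [0, 0, 0, 0, 0, 0, 5],
    [0, 0, 0, 0, 0, 0, 5],
    [0, 0, 0, 0, 0, 0, 5],
    [0, 0, -2, 0, 0, 0, 5],
    [0, 0, -4, 0, 0, 0, 5],
    [0, 0, -4.5, 0, 0, 0, 5],
    [0, 0, -4, 0, 0, 0, 0],
    [0, 0, 0, 0, 0, 0, 0]
  ]
}}

```text
clock: 43.0
eef_pos: [510.5, 97.5, 244.9]
eef_rot: [3.136, -0.0, 1.62]
wrist_force: [-0.2, -0.0, -0.4]
finger_gap: 33.6
```

```bash
python3 -c "
from h import *
st();plan([330,-300,240],60,0)"
```

```text
43.0 [510.5  97.5 244.9] [ 1.797e+02 -2.000e-02  9.280e+01] F [-0.2 -0.  -0.4] gap 33.6
10 rows to [ 330 -300  240]
[[-3.88,-2.0,0.04,0.0,-0.0,3.3,0],[-3.99,-1.77,0.04,0.0,-0.0,3.3,0],[-4.08,-1.54,0.04,0.0,-0.0,3.3,0],[-4.17,-1.3,0.04,0.0,-0.0,3.3,0],[-4.23,-1.06,0.04,0.0,-0.0,3.3,0],[-4.29,-0.82,0.04,0.0,-0.0,3.3,0],[-4.33,-0.57,0.05,0.0,-0.0,3.3,0],[-4.35,-0.32,0.05,0.0,-0.0,3.3,0],[-4.36,-0.08,0.05,0.0,-0.0,3.3,0],[-4.36,0.17,0.05,0.0,-0.0,3.3,0]]
```

>>> {"name": "jog_arm", "arguments": {
  "increments": [
    [-3.88, -2.0, 0, 0, 0, 3.3, 0],
    [-3.99, -1.77, 0, 0, 0, 3.3, 0],
    [-4.08, -1.54, 0, 0, 0, 3.3, 0],
    [-4.17, -1.3, 0, 0, 0, 3.3, 0],
    [-4.23, -1.06, 0, 0, 0, 3.3, 0],
    [-4.29, -0.82, 0, 0, 0, 3.3, 0],
    [-4.33, -0.57, 0, 0, 0, 3.3, 0],
    [-4.35, -0.32, 0, 0, 0, 3.3, 0],
    [-4.36, -0.08, 0, 0, 0, 3.3, 0],
    [-4.36, 0.17, 0, 0, 0, 3.3, 0],
    [0, 0, 0, 0, 0, 0, 0]
  ]
}}

```text
clock: 44.38
eef_pos: [327.3, -301.2, 240.8]
eef_rot: [-3.14, -0.0, 1.04]
wrist_force: [0.1, 1.4, -0.9]
finger_gap: 0.6
```

```bash
python3 look.py 13; python3 cov.py; python3 fit3.py | grep -E 'hung hard|table'
```

```text
44.38 [ 327.3 -301.2  240.8] [-1.799e+02 -2.000e-02  5.958e+01] F [ 0.1  1.4 -0.9] gap 0.6
((576.7, -15.7), 92.51) 60.9443154241118
((566.2, 198.0), 92.64) 60.70933343103102
((733.3, 152.1), 92.74) 225.41470271353649
hung hard [515.7   6.5] chest [  0.6 -92.1] area 19 43.7
hung hard [516.  -40.7] chest [  -1.4 -139.3] area 22 47.2
hung hard [507.1 142.3] chest [-1.5 43.9] area 35 49.9
hung hard [511.6  97.2] chest [ 0.9 -1.4] area 29 46.3
hung hard [512.5  52.2] chest [ -0.4 -46.4] area 20 42.6
hung hard [506.4 235.1] chest [  2.2 136.6] area 30 57.7
```

View pics/t_13.png

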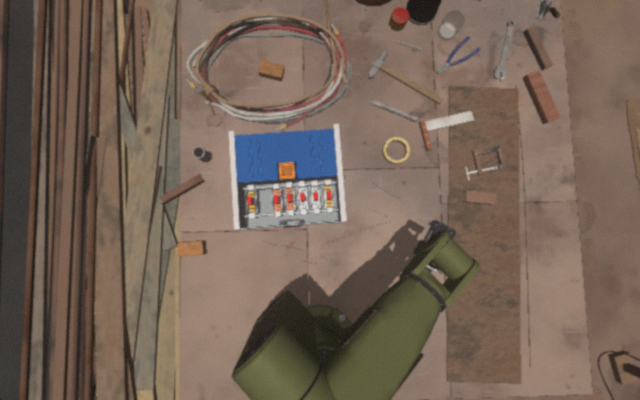

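View pics/ta_13.png

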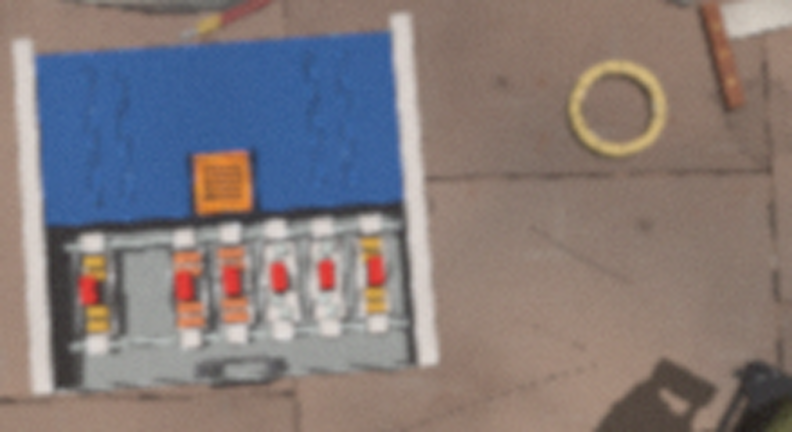

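View pics/sa_13.png

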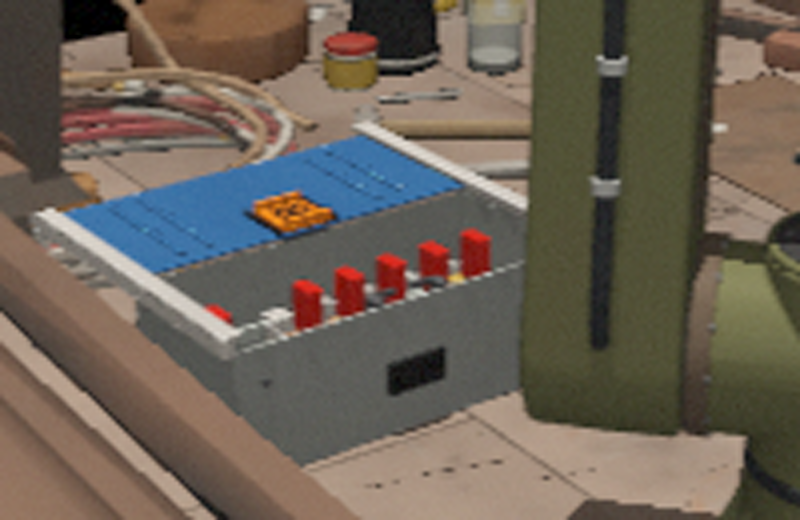

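```bash
python3 -c "
from h import *
plan(ch(88,0,200),92.75,0)"
```

```text
11 rows to [598.1 102.7 200. ]
[[4.39,0.29,0.38,-0.0,-0.0,-3.0,0],[4.37,0.51,0.38,-0.0,-0.0,-3.0,0],[4.33,0.74,0.38,-0.0,-0.0,-3.0,0],[4.29,0.97,0.38,-0.0,-0.0,-3.0,0],[4.23,1.19,0.38,-0.0,-0.0,-3.0,0],[4.16,1.41,0.38,-0.0,-0.0,-3.0,0],[4.09,1.62,0.38,-0.0,-0.0,-3.0,0],[4.0,1.83,0.38,-0.0,-0.0,-3.0,0],[3.89,2.04,0.38,-0.0,-0.0,-3.0,0],[3.78,2.24,0.38,-0.0,-0.0,-3.0,0],[3.66,2.43,0.38,-0.0,-0.0,-3.0,0]]
```

>>> {"name": "jog_arm", "arguments": {
  "increments": [
    [4.39, 0.29, 0, 0, 0, -3, 0],
    [4.37, 0.51, 0, 0, 0, -3, 0],
    [4.33, 0.74, 0, 0, 0, -3, 0],
    [4.29, 0.97, 0.5, 0, 0, -3, 0],
    [4.23, 1.19, 0.5, 0, 0, -3, 0],
    [4.16, 1.41, 0.5, 0, 0, -3, 0],
    [4.09, 1.62, 0.5, 0, 0, -3, 0],
    [4, 1.83, 0.5, 0, 0, -3, 0],
    [3.89, 2.04, 0.5, 0, 0, -3, 0],
    [3.78, 2.24, 0.5, 0, 0, -3, 0],
    [3.66, 2.43, 0.5, 0, 0, -3, 0],
    [0, 0, 0, 0, 0, 0, 0],
    [0, 0, 0, 0, 0, 0, 0]
  ]
}}

```text
clock: 46.2
eef_pos: [597.5, 102.3, 201.8]
eef_rot: [-3.141, 0.0, 1.621]
wrist_force: [0.5, 0.6, 0.2]
finger_gap: 0.5
```

```bash
python3 -c "
from h import *
st();plan(ch(88,0,155),92.75,0)"
```

```text
46.2 [597.5 102.3 201.8] [-1.7997e+02  1.0000e-02  9.2850e+01] F [0.5 0.6 0.2] gap 0.5
2 rows to [598.1 102.7 155. ]
[[0.02,0.03,2.34,-0.0,0.0,0.1,0],[0.02,0.03,2.34,-0.0,0.0,0.1,0]]
```

>>> {"name": "jog_arm", "arguments": {
  "increments": [
    [0, 0.05, 2.4, 0, 0, 0, 0],
    [0, 0, 1.2, 0, 0, 0, 0],
    [0, 0, 0.5, 0, 0, 0, 0],
    [0, 0, 0.4, 0, 0, 0, 0],
    [0, 0, 0.2, 0, 0, 0, 0],
    [0, 0, 0, 0, 0, 0, 0]
  ]
}}

```text
clock: 46.95
eef_pos: [598.7, 101.6, 155.5]
eef_rot: [3.141, 0.0, 1.62]
wrist_force: [-1.5, -1.8, 4.5]
finger_gap: 0.4
```

>>> {"name": "jog_arm", "arguments": {
  "increments": [
    [0, 0, 0.12, 0, 0, 0, 0],
    [0, -0.5, 0, 0, 0, 0, 0],
    [0, -1, 0, 0, 0, 0, 0],
    [0, -1.5, 0, 0, 0, 0, 0],
    [0, -1.5, 0, 0, 0, 0, 0],
    [0, -1.5, 0, 0, 0, 0, 0],
    [0, -1.5, 0, 0, 0, 0, 0],
    [0, -1.5, 0, 0, 0, 0, 0],
    [0, -1.5, 0, 0, 0, 0, 0],
    [0, -1.5, 0, 0, 0, 0, 0],
    [0, -1, 0, 0, 0, 0, 0],
    [0, 0, 0, 0, 0, 0, 0]
  ]
}}

```text
clock: 48.45
eef_pos: [468.8, 95.3, 154.7]
eef_rot: [3.14, 0.0, 1.62]
wrist_force: [-1.9, -3.1, 8.6]
finger_gap: 0.5
```

>>> {"name": "jog_arm", "arguments": {
  "increments": [
    [0, -0.8, 0.02, 0, 0, 0, 0],
    [0, -0.8, 0, 0, 0, 0, 0],
    [0, -0.6, 0, 0, 0, 0, 0],
    [0, -0.4, 0, 0, 0, 0, 0],
    [0, -0.2, 0, 0, 0, 0, 0],
    [0, 0, 0, 0, 0, 0, 0]
  ]
}}

```text
clock: 49.2
eef_pos: [441.9, 94.2, 154.7]
eef_rot: [3.138, -0.0, 1.62]
wrist_force: [2.7, -1.0, 8.2]
finger_gap: 0.4
```

>>> {"name": "jog_arm", "arguments": {
  "increments": [
    [0, -0.2, 0, 0, 0, 0, 0],
    [0, -0.2, 0, 0, 0, 0, 0],
    [0, -0.1, 0, 0, 0, 0, 0],
    [0, 0, 0, 0, 0, 0, 0]
  ]
}}

```text
clock: 49.7
eef_pos: [437.1, 94.1, 154.7]
eef_rot: [3.137, -0.001, 1.62]
wrist_force: [3.2, 0.1, 7.3]
finger_gap: 0.6
```

>>> {"name": "jog_arm", "arguments": {
  "increments": [
    [0, -0.15, 0, 0, 0, 0, 0],
    [0, -0.15, 0, 0, 0, 0, 0],
    [0, 0, 0, 0, 0, 0, 0]
  ]
}}

```text
clock: 50.08
eef_pos: [434.0, 93.9, 154.7]
eef_rot: [3.137, -0.001, 1.62]
wrist_force: [4.1, 0.9, 6.8]
finger_gap: 0.4
```

>>> {"name": "jog_arm", "arguments": {
  "increments": [
    [0, -0.15, 0, 0, 0, 0, 0],
    [0, 0, 0, 0, 0, 0, 0]
  ]
}}

```text
clock: 50.32
eef_pos: [432.6, 93.9, 154.7]
eef_rot: [3.137, -0.001, 1.62]
wrist_force: [3.0, 1.1, 6.1]
finger_gap: 0.7
```

>>> {"name": "jog_arm", "arguments": {
  "increments": [
    [0, -0.15, 0.02, 0, 0, 0, 0],
    [0, -0.1, 0, 0, 0, 0, 0],
    [0, 0, 0, 0, 0, 0, 0]
  ]
}}

```text
clock: 50.7
eef_pos: [431.3, 93.8, 155.0]
eef_rot: [3.134, -0.001, 1.62]
wrist_force: [12.2, 0.9, 4.8]
finger_gap: 0.8
```

>>> {"name": "jog_arm", "arguments": {
  "increments": [
    [0, -0.1, 0.05, 0, 0, 0, 0],
    [0, -0.05, 0, 0, 0, 0, 0],
    [0, 0, 0, 0, 0, 0, 0]
  ]
}}

```text
clock: 51.08
eef_pos: [431.0, 93.8, 155.1]
eef_rot: [3.13, -0.001, 1.619]
wrist_force: [18.8, 0.7, 4.8]
finger_gap: 0.7
```

Hard stop reached. Lift straight up while still pushing.

>>> {"name": "jog_arm", "arguments": {
  "increments": [
    [0, 0, -0.3, 0, 0, 0, 0],
    [0, 0, -0.3, 0, 0, 0, 0],
    [0, 0, -0.5, 0, 0, 0, 0],
    [0, 0, -2, 0, 0, 0, 0],
    [0, 0, -4, 0, 0, 0, 0],
    [0, 0, 0, 0, 0, 0, 0]
  ]
}}

```text
clock: 51.82
eef_pos: [428.2, 93.6, 226.2]
eef_rot: [3.137, -0.001, 1.62]
wrist_force: [-0.2, -0.2, -0.2]
finger_gap: 0.3
```

```bash
python3 -c "
from h import *
st();plan([330,-300,240],60,0)"
```

```text
51.83 [428.2  93.6 226.2] [ 1.7974e+02 -3.0000e-02  9.2800e+01] F [-0.2 -0.2 -0.2] gap 0.3
10 rows to [ 330 -300  240]
[[-3.88,-1.17,-0.15,0.0,-0.0,3.3,0],[-3.94,-0.95,-0.14,0.0,-0.0,3.3,0],[-3.99,-0.72,-0.14,0.0,-0.0,3.3,0],[-4.03,-0.49,-0.14,0.0,-0.0,3.3,0],[-4.05,-0.26,-0.14,0.0,-0.0,3.3,0],[-4.06,-0.03,-0.14,0.0,-0.0,3.3,0],[-4.05,0.2,-0.14,0.0,-0.0,3.3,0],[-4.03,0.44,-0.14,0.0,-0.0,3.3,0],[-4.0,0.67,-0.14,0.0,-0.0,3.3,0],[-3.96,0.89,-0.14,0.0,-0.0,3.3,0]]
```

>>> {"name": "jog_arm", "arguments": {
  "increments": [
    [-3.88, -1.17, -0.15, 0, 0, 3.3, 0],
    [-3.94, -0.95, -0.15, 0, 0, 3.3, 0],
    [-3.99, -0.72, -0.15, 0, 0, 3.3, 0],
    [-4.03, -0.49, -0.15, 0, 0, 3.3, 0],
    [-4.05, -0.26, -0.15, 0, 0, 3.3, 0],
    [-4.06, 0, -0.15, 0, 0, 3.3, 0],
    [-4.05, 0.2, -0.15, 0, 0, 3.3, 0],
    [-4.03, 0.44, -0.15, 0, 0, 3.3, 0],
    [-4, 0.67, 0, 0, 0, 3.3, 0],
    [-3.96, 0.89, 0, 0, 0, 3.3, 0],
    [0, 0, 0, 0, 0, 0, 0]
  ]
}}

```text
clock: 53.2
eef_pos: [328.0, -301.5, 234.7]
eef_rot: [-3.14, -0.001, 1.04]
wrist_force: [-0.6, 0.8, -0.8]
finger_gap: 0.3
```

```bash
python3 look.py 14; python3 fit2.py
python3 - <<'E'
from h import *
a=cv2.imread('pics/scene0.png').astype(int); b=cv2.imread('pics/s_14.png').astype(int)
A=a[190:235,285:355].astype(np.uint8);B=b[190:235,285:355].astype(np.uint8)
cv2.imwrite('pics/cmp.png',cv2.resize(np.vstack([A,B]),None,fx=6,fy=6,interpolation=cv2.INTER_CUBIC))
a=cv2.imread('pics/top0.png').astype(int); b=cv2.imread('pics/t_14.png').astype(int)
u=rz(YAW)[:,0][:2]
for n in(('scene0','s_14')):
    im=cv2.imread(f'pics/{n}.png'); h=cv2.cvtColor(im,cv2.COLOR_BGR2HSV).astype(int)
    o=((h[...,0]>5)&(h[...,0]<20)&(h[...,1]>170)&(h[...,2]>120)); o[:190]=0;o[235:]=0;o[:,:285]=0;o[:,355:]=0
    ys,xs=np.nonzero(o); print(n,len(xs),xs.mean(),ys.mean())
E
```

```text
53.2 [ 328.  -301.5  234.7] [-1.799e+02 -3.000e-02  5.961e+01] F [-0.6  0.8 -0.8] gap 0.3
top
 front [((422.1, -15.2), 92.67), ((412.1, 193.6), 92.67)]
 back [((581.7, 80.1), 92.74)]
 sides(139, inner guide) [((516.5, 266.0), 2.86), ((505.2, -70.7), 2.38)]
 outer [((554.1, 288.6), 2.75), ((626.0, -85.3), 2.7)]
 inner back [((634.8, 274.4), 2.78), ((637.5, -66.6), 2.78)]
 ends [((740.9, 292.1), 93.42), ((758.1, -72.8), -89.49)]
scene
 front [((417.8, 5.0), 96.12), ((407.1, 191.6), 92.62)]
 back [((579.1, 101.3), 93.22)]
 sides(139, inner guide) [((488.4, 265.5), 2.75), ((504.4, -67.9), 3.0)]
scene0 128 317.6328125 207.109375
s_14 128 317.6328125 207.109375
```

View pics/cmp.png

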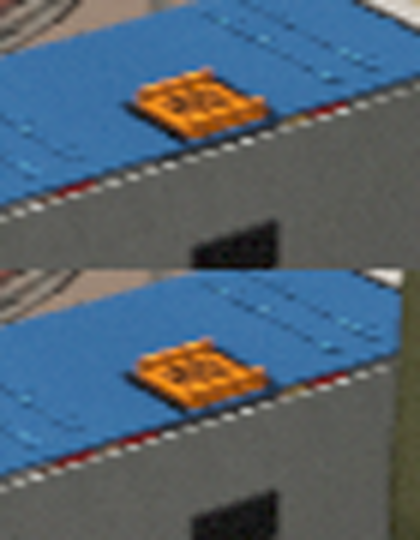

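View pics/t_14.png

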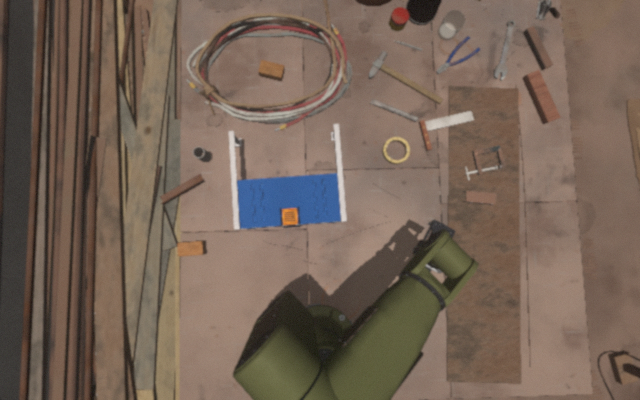

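```bash
python3 -c "
from cell import *
print(sign_off())"
```

```text
the job is handed in; nothing more can be done
None
```

I handed the job in at about 53 s. Both trays that stood on the table now hang in the chest, and the cover is shut and latched. No third tray was there.

**What I did**
- **Opening the cover:** I held the tab down and slid the cover back to its stop. As I let go, my fingers dragged it about 4 mm forward, which the top camera showed.
- **Fixing that:** By then I had a tray in hand, so I set it back on the table. I pushed the cover to the stop again with the tab pressed, and its front edge then measured 61 mm in the chest's frame, as it should when fully open.
- **Hanging the trays:** The first went into the gap at chest y of about -92 mm and the second into the middle gap. The second had been knocked about 3 cm aside beforehand, so I measured it again before gripping. Both sat on the rails at the expected height, with no contact on the way down.
- **Closing the cover:** I slid it shut to the hard stop with the tab pressed, then lifted straight off.

**Last checks**
- **Before closing:** The six trays stood in an even row, all level, with nothing knocked off the rails.
- **After closing:** In the scene camera the tab looks the same as at the start, in position and height, so I take it as up and latched. The cover's edges are within about 1 mm of their starting readings.
- **Bystanders:** The wooden block and the tape look unmoved.
- **Disagreement:** One fit of the second tray's red grip was about 4 mm off in y from the hook measurement. I used the hooks and a second fit, which agreed with each other, and the grip was good.

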